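# Pack the service box: sort parts into cups and lift-out tray

### The arm

A 6-joint arm with a two-finger parallel gripper is mounted at the origin on a cart in front of the work surface, level with it; the furniture and walls round the work are solid. World frame = base frame: x ahead of the robot, y to its left, z up, the work surface at z = 0. Lengths are in m, angles in rad, forces in N, time in s.
With the tool pointing down it reaches from about 0.425 to 0.95 m from the base axis. Payload 3.5 kg.
Tool frame: the origin (TCP) lies midway between the tips of the shut fingers; the grasp point (between the pads) lies ctrl.grasp_offset behind it (ctrl.grasp_offset is the distance from the TCP to the grasp point, in m); x points along the fingers, y is the direction in which the jaws open and shut, and the axes are right-handed (so a half turn about x gives the same grasp; the last joint's range is limited). The gripper opens to 85 mm and grips with 20 to 120 N. Pads are 22 mm wide; open, the fingers measure 114 mm over their backs; the gripper's body (76 mm by 85 mm) begins 54 mm behind the grasp point. The pads swing forward as they close: fully open they stand 13 mm farther back than shut.
Start: joints at [-1.29, 0.286, 1.577, -0, 1.279, -0.15], TCP at [0.282, -0.613, 0.231] pointing down, gripper open.
Joint ranges: [-2.77, 2.77], [-0.9, 2.22], [0.21, 2.48], [-1.53, 4.67], [0.24, 2.81], [-2.84, 2.84]. Speed limits (rad/s): [2.79, 2.79, 3.14, 3.14, 3.14, 3.14].

### API

Orientations are given as a unit quaternion [x, y, z, w].
In Python, from plant import readout, read_camera, sign_off, ctrl gives the robot as it stands.
- The arm moves only by the tool drive_tool, never from a script. Its argument "steps" is a list of rows, each a list of 5 numbers: the shift along the tool's x, y, z in cm, then the turn about the tool's x in degrees, then the opening, from 0 (shut) to 1 (fully open). A call has 1 to 10 rows; each row shifts and turns the commanded pose from where the row before left it, along the tool's axes as they then stand; what a row does not reach is not made up. A row lasts 1/10 s, in which the tool goes at most 50 mm and 8.59 degrees, less where a joint would pass 70% of its speed; a pose out of reach is approached as far as the arm can. A call is refused whole if a number of a shift passes 5 or a number of a turn 8.59, either way. A call with a gripper value outside its range is refused whole. The fingers move at their own pace and stop on an object; "force" is the grip in N (left out, the last holds). Time passes only in rows, so rows that do not move let the fingers close. It gives the time, the measured TCP pose, the force and the opening at its end, in the units of the state.
- readout.get_state(): the state, without advancing time (a new reading comes with each control period).
- read_camera(name): name is "scene" or "top" or "wrist"; returns a dict with "frame" (400x640x3 uint8, red, green, blue), "vertical_fov" (degrees; the focal length in pixels is half the picture's height over the tangent of half this angle, whatever the lens; pixels are square), "cx", "cy" (the principal point, pixels), "eye" and "orientation" of the camera in the world. Camera axes: x right, y up, looking along -z (the intrinsics and any distortion apply to the point x, -y, -z); pixel columns grow to the right and rows downward; lengths in m; the calibration is good to about 2 mm. A picture is of the moment at which its call begins. There is no depth.
- sign_off(): hands the job in, once; it reports no verdict.
The state is a dict: "time": time; "qpos": joint angles; "dq": joint speeds; "joint_efforts": joint torques, N m; "eef_pos": TCP position; "tcp_rot": TCP orientation; "contact_force": force on the tool from outside, world axes, zero at the start; "wrist_torque": the same for the moment, N m; "opening": opening from 0.0 (shut) to 1.0 (fully open).
Only numpy, scipy, OpenCV 4.12 (cv2) and the standard library are available. Lean on these libraries where they do the work, as an engineer would, in place of code of your own. Each camera call takes 0.05 s, during which the arm holds its last target. There are 200 camera calls.

### The job

Pack the open service box for a repair visit. Lay the solder reel flat in the wide cup and the heat sink fins up in the larger bay of the divided cup, then set the lift-out tray down inside the box so that it rests level on the lips of both cups. The fuse carton must end flat in the tray's undivided side and the round tin flat in the larger bay of its divided side; let go of everything, and leave the flux bottle standing where it is.

Things in the scene. Friction and masses are not known exactly. Their poses are not given: they have to be found in the camera images.
- solder_reel_mid (a point): On the mat of the right-hand bench at the start. Solder reel lying flat: grey spool, diameter 53 mm, height 24 mm, 0.11 kg, stiff. Point: its centre, 12 mm above its underside; z is its axle. Grasp across the flanges.
- heat_sink_mid (a point): On the mat of the right-hand bench at the start. Bare aluminium heat sink, 30 x 36 x 18 mm (x, y, z), about 0.04 kg: flat 4 mm base with seven upright fins that run along x and stand side by side along y. Point: its centre, 9 mm above its underside. z up through the fins. Grasp along y (36 mm, on the two outer fins); x (30 mm) works too.
- fuse_box_mid (a point): On the mat of the right-hand bench at the start. Small closed beige carton of fuses, 30 x 50 x 16 mm (x, y, z), 0.03 kg. Point: its centre, 8 mm above its underside. Grasp across its 30 mm width (along x).
- tip_tin_mid (a point): On the mat of the right-hand bench at the start. Small round light-grey tin with lid, diameter 31 mm, height 14 mm, 0.03 kg. Point: its centre, 7 mm above its underside.
- tray_grip (a point): Loose grey tray, flat beside the box, 146 x 128 mm (x, y), walls 22 high, 0.14 kg. Point: mid handle, 34 mm above its underside. Handle: upright plate 10 mm thick (x), 64 long (y), top at 46; pinch it along x. Floor 28 mm below the point. Undivided bay x -70.5..-5 mm; divided side: larger bay x 5..50, narrow bay 52.5..70.5 (stays empty); all y -61.5..61.5. Fits the box either way round.
- service_box: Open black box, fixed on the left-hand desk, 166 x 148 x 60 mm (x, y, z), walls and floor 4 mm. Origin: centre of its underside; x along its length. Holds two white cups side by side along x, rims and lips 40 mm above the origin. The tray drops in with 6 mm to spare on each side; seated on the cups' lips, its handle point is 74 mm above this origin. Box and tray may swap places.
- wide_cup: White open cup in either half of the box, fixed, 76 x 138 x 36 mm over all (x, y, z), floor 2.5 mm, one undivided cavity 71 x 106 mm (x, y) with a flat lip 16 mm wide at each y end, on which the tray will rest. Origin: centre of its underside; axes as the box's.
- divided_cup: White open cup in the other half of the box, fixed, the same outside size, lips and floor. A wall splits it into a larger bay, x -35.5 to 12.5 mm (middle at x = -11.5), and a narrow bay, x 15 to 35.5 mm, that stays empty; both 106 mm long along y. Origin: centre of its underside; axes as the box's.
- flux_bottle: Bystander: white flux bottle with a needle top, standing on the right-hand bench behind the small parts, diameter 38 mm, 118 mm high (a fixed rack of screwdrivers, about 0.25 m high, stands beside it). Origin: centre of its underside, z up. It stays where it is.
There are look-alikes about, which are no part of the job. What is shaped like the part that bears tray_grip but yellow is not meant.

How it is judged:
On the way, in this order (a step that is already met when the one before it is completed fails the run):
1. the solder reel lies in the wide cup and the heat sink in the larger bay of the divided cup (x of solder_reel_mid in the frame of wide_cup between -0.014 and 0.014 m and y of solder_reel_mid in the frame of wide_cup between -0.04 and 0.04 m and z of solder_reel_mid in the frame of wide_cup between 0.008 and 0.021 m and angle between each of solder_reel_mid, heat_sink_mid's own z axis and vertical below 0.15 rad and x of heat_sink_mid in the frame of divided_cup between -0.03 and 0.007 m and y of heat_sink_mid in the frame of divided_cup between -0.048 and 0.048 m and z of heat_sink_mid in the frame of divided_cup between 0.005 and 0.018 m), for 0.2 s.
2. the tray rests level on both cups inside the box (horizontal distance between tray_grip and service_box below 0.012 m and z of tray_grip in the frame of service_box between 0.07 and 0.078 m and angle between tray_grip's own z axis and vertical below 0.06 rad and angle between the x axis of tray_grip and the x axis of service_box, either way round below 0.15 rad), for 0.2 s.
At the end, for the whole second after the job is handed in: Reel flat in the wide cup, heat sink fins up in the larger bay of the divided cup; tray level on both cups' lips (within 12 mm, 4 mm in height, 0.15 rad); carton flat in its undivided side, tin flat in the larger bay of its divided side; flux bottle within 30 mm of its place; all released (all of step 1 and all of step 2 and x of fuse_box_mid in the frame of tray_grip between -0.066 and -0.012 m and y of fuse_box_mid in the frame of tray_grip between -0.046 and 0.046 m and z of fuse_box_mid in the frame of tray_grip between -0.027 and -0.013 m and angle between each of fuse_box_mid, tip_tin_mid's own z axis and vertical below 0.15 rad and x of tip_tin_mid in the frame of tray_grip between 0.012 and 0.045 m and y of tip_tin_mid in the frame of tray_grip between -0.046 and 0.046 m and z of tip_tin_mid in the frame of tray_grip between -0.027 and -0.014 m and distance of flux_bottle from where it was at the start of the episode below 0.03 m); the robot touches nothing.
It fails at once if the flux bottle is tipped over or pushed more than 30 mm away (angle between flux_bottle's own z axis and vertical above 0.5 rad or distance of flux_bottle from where it was at the start of the episode above 0.03 m).
It also fails if it takes over 147 s, if anything falls off the work surface, if the arm or the gripper's body presses on something with over 40 N, if the wrist force passes 120 N, or if a joint passes its speed limit or range.

## Working session

There is one attempt and no reset: what is moved stays moved. The work goes in short steps, Python scripts to look and compute and a tool call to move; the robot and the scene stay as the last step left them, time stands still between calls to the robot, and variables do not carry over. Pictures are saved under pics/ and viewed, about 12 in all and at most 16, crops included, and the job is handed in when it is done.

Besides the shell and the picture viewer there is one more tool, called after "Emit:" by a JSON object that holds its "op" and its "data", one argument or row to a line. drive_tool: Moves the arm, as the interface text tells. Its arguments: {"type":"object","properties":{"steps":{"type":"array","items":{"type":"array","items":{"type":"number"}}},"force":{"type":"number"}},"required":["steps"]}

```bash
mkdir -p pics; ls; python3 - <<'E'
from plant import readout, read_camera, ctrl
import cv2
print(readout.get_state()); print(ctrl.grasp_offset)
for n in ("scene","top","wrist"):
    c=read_camera(n); cv2.imwrite(f"pics/{n}0.png",c["frame"][:,:,::-1]); print(n,{k:v for k,v in c.items() if k!="frame"})
E
```

```text
pics
{'time': 0.0, 'qpos': array([-1.29000863e+00,  2.87180369e-01,  1.57819321e+00,  2.79776634e-05,
        1.27861920e+00, -1.50006129e-01]), 'dq': array([ 1.25599050e-03, -1.17782607e-03,  8.75206468e-04, -6.95617948e-06,
       -8.37426049e-04,  7.48198511e-05]), 'joint_efforts': array([ 2.32362181e-04, -4.05980945e+01, -2.92626125e+01, -1.11345289e-04,
        5.77364874e-03, -3.69952645e-06]), 'eef_pos': array([ 0.28171687, -0.61266595,  0.22992862]), 'tcp_rot': array([-0.69072081, -0.15197807,  0.69081282, -0.15028332]), 'contact_force': array([ 0.00140567, -0.37937002,  0.08348958]), 'wrist_torque': array([-0.03275884, -0.01472181,  0.02135603]), 'opening': 1.000459280553606}
0.0187
scene {'vertical_fov': 54.45207980291533, 'cx': 318.29921177050085, 'cy': 201.72883707515882, 'eye': array([-0.32633503, -0.66336825,  0.86364931]), 'orientation': array([ 0.42408849, -0.18810107, -0.38262462,  0.79897769])}
top {'vertical_fov': 47.73120010158965, 'cx': 317.8140757804686, 'cy': 189.81797055864453, 'eye': array([0.27898888, 0.09806415, 1.81396756]), 'orientation': array([ 0.05043305, -0.05122248, -0.70342906,  0.70712116])}
wrist {'vertical_fov': 63.1297430389045, 'cx': 321.5288926596706, 'cy': 199.10093081842967, 'eye': array([ 0.34028825, -0.58605563,  0.3710966 ]), 'orientation': array([-0.10855587,  0.07126632, -0.5349197 ,  0.83486385])}
```

View pics/top0.png

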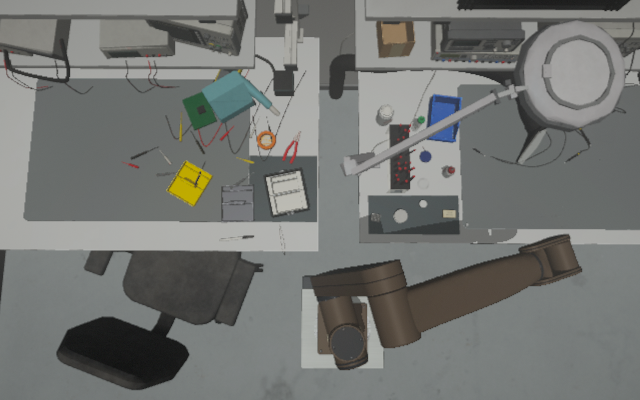

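View pics/wrist0.png

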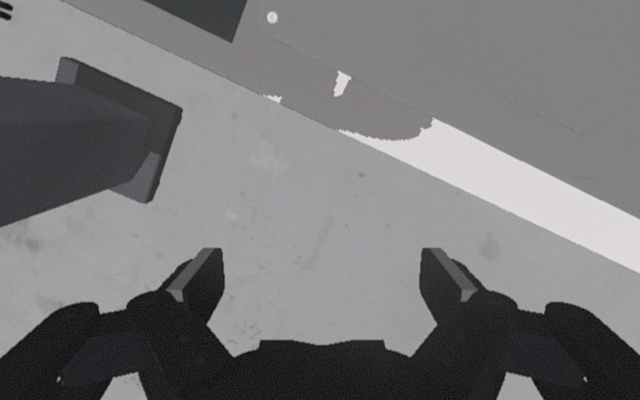

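View pics/scene0.png

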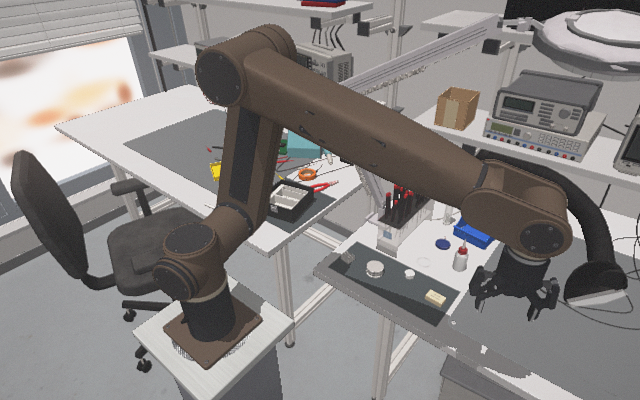

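Top view: mat parts heat sink (375,217), reel (400,216), tin (423,204), carton (450,213); bottle (450,172); box (288,192), grey tray (238,203), yellow decoy (190,183). I'll zoom in on both parts.

```bash
cat > h.py <<'E'
import numpy as np, cv2
from scipy.spatial.transform import Rotation as R
from plant import readout, read_camera, ctrl
def K(c):
    f=200/np.tan(np.radians(c["vertical_fov"])/2); return f,c["cx"],c["cy"]
def back(c,uv,z):
    f,cx,cy=K(c); M=R.from_quat(c["orientation"]).as_matrix(); out=[]
    for u,v in np.atleast_2d(uv):
        d=M@np.array([(u-cx)/f,-(v-cy)/f,-1]); out.append(c["eye"]+d*(z-c["eye"][2])/d[2])
    return np.array(out)
def proj(c,P):
    f,cx,cy=K(c); M=R.from_quat(c["orientation"]).as_matrix()
    p=(np.atleast_2d(P)-c["eye"])@M; return np.c_[cx+f*p[:,0]/-p[:,2], cy-f*p[:,1]/-p[:,2]]
def snap(n,name,box=None,s=1):
    c=read_camera(n); im=c["frame"][:,:,::-1]
    if box: im=im[box[1]:box[3],box[0]:box[2]]
    cv2.imwrite(f"pics/{name}.png",cv2.resize(im,None,fx=s,fy=s,interpolation=cv2.INTER_CUBIC)); return c
E
python3 - <<'E'
from h import *
c=read_camera("top"); im=c["frame"][:,:,::-1]
a=cv2.resize(im[140:240,210:320],None,fx=5,fy=5,interpolation=cv2.INTER_CUBIC)
b=cv2.resize(im[155:245,365:475],None,fx=5,fy=5,interpolation=cv2.INTER_CUBIC)
cv2.imwrite("pics/t1.png",np.vstack([a[100:],b[:200*0+450]])[:860])
for n,uv in dict(hs=(375,217),reel=(400,216),tin=(423,204),carton=(450,213),bottle=(450,172),box=(288,192),tray=(238,203),corner=(460,234)).items(): print(n,back(c,uv,0.01)[0].round(3))
E
```

```text
hs [ 0.432 -0.132  0.01 ]
reel [ 0.436 -0.233  0.01 ]
tin [ 0.485 -0.326  0.01 ]
carton [ 0.449 -0.433  0.01 ]
bottle [ 0.616 -0.439  0.01 ]
box [0.531 0.217 0.01 ]
tray [0.485 0.417 0.01 ]
corner [ 0.366 -0.47   0.01 ]
```

View pics/t1.png

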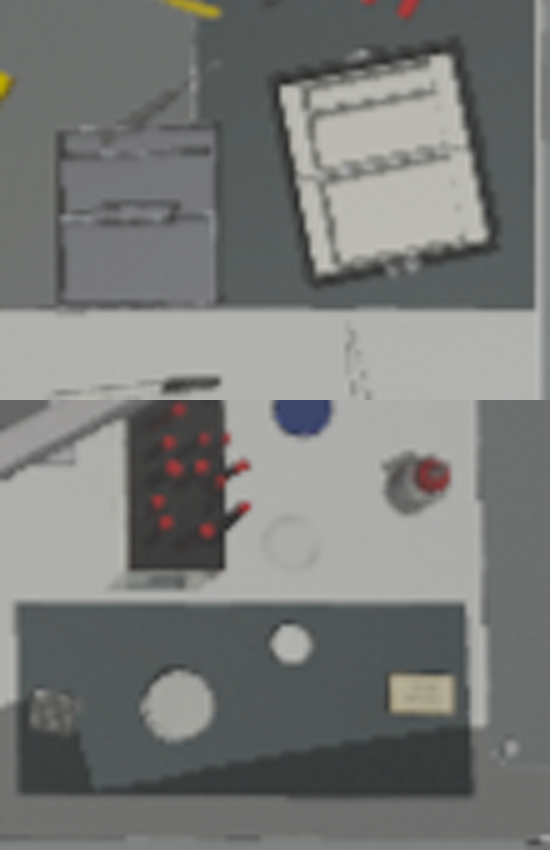

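Parts are as expected: narrow bays of both box and tray lie on the far side (+x), wide cup on the near side. I'll write a motion planner helper and work out a view pose over the mat.

```bash
cat >> h.py <<'E'
def tool():
    s=readout.get_state(); return s,np.array(s["eef_pos"]),R.from_quat(s["tcp_rot"])
def yaw(r): y=r.apply([0,1,0]); return np.degrees(np.arctan2(y[1],y[0]))
def plan(pts,jaw=None):
    """pts: world TCP waypoints; jaw: jaw direction in world deg (mod 180). Turn comes after last shift."""
    s,p,r=tool(); print("t",round(s["time"],2),"tcp",p.round(4),"yaw",round(yaw(r),1),"x",r.apply([1,0,0]).round(3),"open",round(s["opening"],3),"F",s["contact_force"].round(1))
    for q in np.atleast_2d(pts):
        d=r.inv().apply(q-p)*100; print(" shift cm",d.round(2),"rows>=",int(np.ceil(np.abs(d).max()/5))); p=np.array(q)
    if jaw is not None:
        t=-((jaw-yaw(r)+90)%180-90); print(" turn",round(t,2),"q6",s["qpos"][5].round(2))
E
python3 - <<'E'
from h import *
plan([[0.46,-0.30,0.27]])
s,p,r=tool(); c=read_camera("wrist")
print("cam in tool",r.inv().apply(c["eye"]-p), r.inv().apply(R.from_quat(c["orientation"]).apply([0,0,-1])))
E
```

```text
t 0.2 tcp [ 0.2818 -0.6129  0.2304] yaw -65.3 x [-0.     0.001 -1.   ] open 0.999 F [ 0.7 -0.6 -0.4]
 shift cm [ -3.92 -21.   -29.26] rows>= 6
cam in tool [-1.41013637e-01 -1.04119065e-04 -6.43849912e-02] [ 9.66195088e-01 -7.02595887e-04  2.57811092e-01]
```

Emit:
{"op": "drive_tool", "data": {
  "steps": [
    [-0.65,-3.5,-4.88,0,1],
    [-0.65,-3.5,-4.88,0,1],
    [-0.65,-3.5,-4.88,0,1],
    [-0.65,-3.5,-4.88,0,1],
    [-0.65,-3.5,-4.88,0,1],
    [-0.65,-3.5,-4.88,0,1],
    [0,0,0,8.2,1],
    [0,0,0,8.2,1],
    [0,0,0,8.2,1],
    [0,0,0,0,1]
  ]
}}

```text
time: 1.25
eef_pos: [0.4296, -0.3538, 0.2636]
tcp_rot: [-0.707, -0.001, 0.707, -0.001]
contact_force: [0.5, 0.4, 0.3]
opening: 1.002
```

```bash
python3 - <<'E'
from h import *
plan([[0.46,-0.30,0.27]],-90)
c=snap("wrist","w1"); np.save("c_w1.npy",c,allow_pickle=True)
E
```

```text
t 1.25 tcp [ 0.4296 -0.3538  0.2636] yaw -89.9 x [-0.  0. -1.] open 1.002 F [0.5 0.4 0.3]
 shift cm [-0.64 -5.38 -3.05] rows>= 2
 turn 0.12 q6 0.7
```

View pics/w1.png

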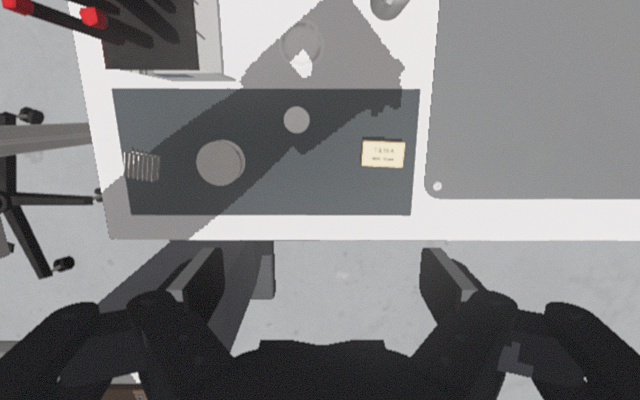

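Wrist view 5: heat sink top (142,165) fins along x, reel (220,162), tin (296,120), carton (383,154), bottle (388,5), rack upper left.

```bash
python3 - <<'E'
from h import *
c=np.load("c_w1.npy",allow_pickle=True).item(); im=c["frame"][:,:,::-1].copy()
for n,uv,z in [("hs",(141.5,165),.02),("reel",(219,162),.026),("tin",(296,119.5),.016),("carton",(383,154),.018),("bottle",(390,5),.05)]: print(n,back(c,uv,z)[0].round(4))
print("carton corners",back(c,[(363,139),(405,141),(402,168),(361,165)],.018).round(4).tolist())
print("mat",back(c,[(113,89),(419,89),(411,215),(132,214)],.002).round(3).tolist())
a=cv2.resize(im[140:190,115:255],None,fx=5,fy=5,interpolation=cv2.INTER_CUBIC)
b=cv2.resize(im[100:175,275:415],None,fx=5,fy=5,interpolation=cv2.INTER_CUBIC)
cv2.imwrite("pics/w1z.png",np.vstack([a,b])[:600])
E
```

```text
hs [ 0.4328 -0.1395  0.02  ]
reel [ 0.4375 -0.234   0.026 ]
tin [ 0.4857 -0.324   0.016 ]
carton [ 0.4462 -0.4266  0.018 ]
bottle [ 0.5948 -0.42    0.05  ]
carton corners [[0.4637, -0.4023, 0.018], [0.4615, -0.4516, 0.018], [0.4295, -0.4502, 0.018], [0.433, -0.401, 0.018]]
mat [[0.52, -0.109, 0.002], [0.52, -0.468, 0.002], [0.365, -0.47, 0.002], [0.366, -0.108, 0.002]]
```

View pics/w1z.png

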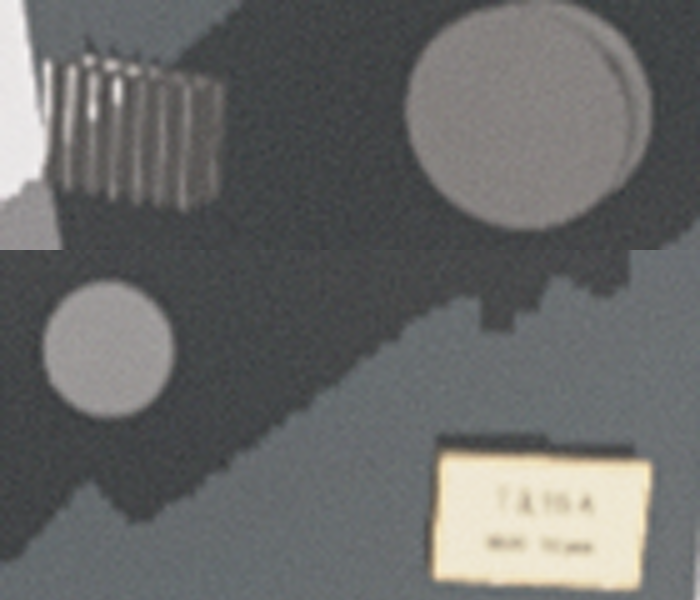

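Measurements agree with given sizes (carton 49×31, mat plausible). Reel first.

```bash
python3 - <<'E'
from h import *
c=np.load("c_w1.npy",allow_pickle=True).item()
q=np.array([(45,60),(222,78),(215,197),(64,186)])/5+[115,140]; w=back(c,q,.02); print("hs",w.round(4).tolist(),w.mean(0),np.degrees(np.arctan2(*(w[1]-w[0])[1::-1])))
print("reel", back(c,(115+515/5,140+115/5),.026))
plan([[0.437,-0.234,0.12],[0.437,-0.234,0.004]],-90)
E
```

```text
hs [[0.4482, -0.1211, 0.02], [0.444, -0.1623, 0.02], [0.4154, -0.1569, 0.02], [0.418, -0.121, 0.02]] [ 0.43138325 -0.14031398  0.02      ] -95.7532591071638
reel [[ 0.43629392 -0.23269858  0.026     ]]
t 1.3 tcp [ 0.4295 -0.354   0.2635] yaw -89.7 x [-0.  0. -1.] open 1.001 F [ 1.2 -0.4 -0.3]
 shift cm [ 14.36 -12.    -0.8 ] rows>= 3
 shift cm [11.6  0.  -0. ] rows>= 3
 turn 0.26 q6 0.69
```

Emit:
{"op": "drive_tool", "data": {
  "steps": [
    [0,-3,-0.2,0,1],
    [0,-3,-0.2,0,1],
    [3.5,-3,-0.2,0,1],
    [3.5,-3,-0.15,0,1],
    [3.6,0,0,0,1],
    [3.7,0,0,0,1],
    [0,0,0,0,1],
    [0,0,0,0,1]
  ]
}}

```text
time: 2.1
eef_pos: [0.4368, -0.2343, 0.1208]
tcp_rot: [-0.707, -0.001, 0.707, -0.001]
contact_force: [0.5, -0.4, 1.6]
opening: 1.002
```

```bash
python3 - <<'E'
from h import *
plan([[0.4365,-0.2335,0.12],[0.4365,-0.2335,0.004]],-90)
c=snap("wrist","w2"); np.save("c_w2.npy",c,allow_pickle=True)
E
```

```text
t 2.1 tcp [ 0.4368 -0.2343  0.1208] yaw -89.8 x [-0.001  0.001 -1.   ] open 1.002 F [ 0.5 -0.4  1.6]
 shift cm [ 0.08 -0.08  0.03] rows>= 1
 shift cm [ 1.16e+01  1.00e-02 -1.00e-02] rows>= 3
 turn 0.15 q6 0.87
```

View pics/w2.png

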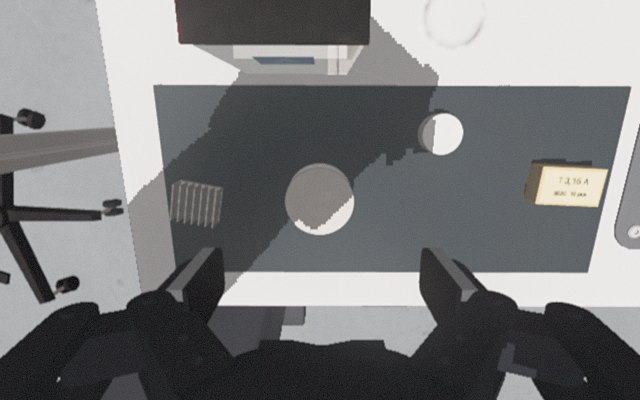

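View: reel (320,200) centred between fingers, heat sink (197,203), tin (441,133), carton (571,186).

```bash
python3 - <<'E'
from h import *
c=np.load("c_w2.npy",allow_pickle=True).item()
for n,uv,z in [("hs",(197,203),.02),("reel",(320,199.5),.026),("tin",(441,133),.016),("carton",(571.5,186),.018)]: print(n,back(c,uv,z)[0].round(4))
E
```

```text
hs [ 0.4331 -0.1382  0.02  ]
reel [ 0.4378 -0.2331  0.026 ]
tin [ 0.4864 -0.3226  0.016 ]
carton [ 0.4469 -0.4258  0.018 ]
```

Emit:
{"op": "drive_tool", "data": {
  "steps": [
    [3.5,0,0,0,1],
    [3.5,0,0,0,1],
    [3,0,0,0,1],
    [1.7,0,0,0,1],
    [0,0,0,0,0.5],
    [0,0,0,0,0.3],
    [0,0,0,0,0.3],
    [0,0,0,0,0.3],
    [0,0,0,0,0.3],
    [0,0,0,0,0.3]
  ],
  "force": 35
}}

```text
time: 3.15
eef_pos: [0.4389, -0.2358, 0.0064]
tcp_rot: [0.709, -0.001, -0.706, 0.002]
contact_force: [0.0, 0.7, 6.0]
opening: 0.602
```

Emit:
{"op": "drive_tool", "data": {
  "steps": [
    [-3,0,0,0,0.3],
    [-5,0,0,0,0.3],
    [-5,0,0,0,0.3],
    [-5,0,-0.5,0,0.3],
    [-5,-3,-0.5,0,0.3],
    [-1,-4,-0.5,0,0.3],
    [0,-4,-0.5,0,0.3],
    [0,-4,-0.5,0,0.3],
    [0,-4,-0.5,0,0.3],
    [0,-4,0,0,0.3]
  ]
}}

```text
time: 4.15
eef_pos: [0.4658, -0.0069, 0.2369]
tcp_rot: [0.708, 0.0, -0.706, 0.001]
contact_force: [-0.2, 0.3, -0.9]
opening: 0.599
```

Emit:
{"op": "drive_tool", "data": {
  "steps": [
    [0,-4,0,0,0.3],
    [0,-4,0,0,0.3],
    [0,-4,0,0,0.3],
    [0,-4,0,0,0.3],
    [0,-4,0,-6,0.3],
    [0,0,0,-6,0.3],
    [0,0,0,0,0.3],
    [0,0,0,0,0.3]
  ]
}}

```text
time: 4.95
eef_pos: [0.4653, 0.1913, 0.2363]
tcp_rot: [0.703, 0.074, -0.703, 0.074]
contact_force: [-0.9, 0.2, -1.6]
opening: 0.603
```

```bash
python3 - <<'E'
from h import *
plan([[0.5,0.2,0.25]],-78)
c=snap("wrist","w3"); np.save("c_w3.npy",c,allow_pickle=True)
E
```

```text
t 4.95 tcp [0.4653 0.1913 0.2363] yaw -78.0 x [ 0. -0. -1.] open 0.603 F [-0.9  0.2 -1.6]
 shift cm [-1.37 -0.13 -3.57] rows>= 1
 turn -0.04 q6 1.55
```

View pics/w3.png

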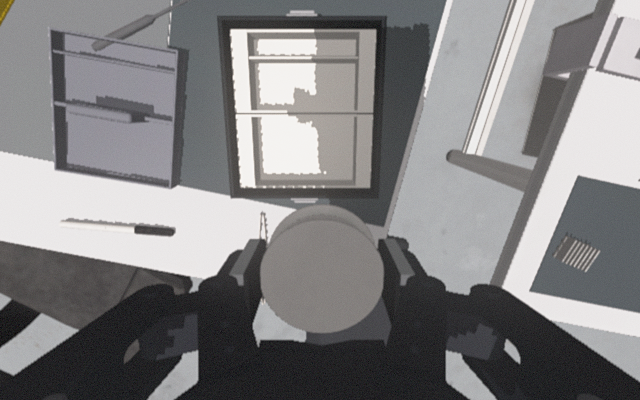

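View: box rim corners (220,17),(386,16),(378,196),(231,199); tray corners (50,28),(187,50),(178,188),(54,170); some tool seems to overlap the tray's far wall at (95,47), to be checked later.

```bash
python3 - <<'E'
from h import *
c=np.load("c_w3.npy",allow_pickle=True).item()
for n,q,z in [("box",[(220,17),(386,16),(378,196),(231,199)],.061),("tray",[(50,28),(187,50),(178,188),(54,170)],.023)]:
    w=back(c,q,z)[:,:2]; e=[np.linalg.norm(w[i]-w[(i+1)%4]).round(4) for i in range(4)]
    x=(w[0]+w[1]-w[2]-w[3]); y=w[0]+w[3]-w[1]-w[2]
    print(n,w.mean(0).round(4),"edges",e,"xdir",np.degrees(np.arctan2(x[1],x[0])),"ydir-90",np.degrees(np.arctan2(y[1],y[0]))-90)
w=back(c,[(231,113),(377,112)],.041);print("cup border",w)
im=c["frame"][:,:,::-1]; cv2.imwrite("pics/w3z.png",cv2.resize(im[0:210,0:400],None,fx=2,fy=2,interpolation=cv2.INTER_CUBIC))
E
```

```text
box [0.524  0.2209] edges [np.float64(0.1452), np.float64(0.1625), np.float64(0.1477), np.float64(0.1649)] xdir 11.623760407787307 ydir-90 12.722447862858502
tray [0.4833 0.4146] edges [np.float64(0.1348), np.float64(0.1443), np.float64(0.1357), np.float64(0.1442)] xdir 1.7250524756830778 ydir-90 3.3766927235497377
cup border [[0.50885312 0.29310343 0.041     ]
 [0.54000817 0.15067205 0.041     ]]
```

View pics/w3z.png

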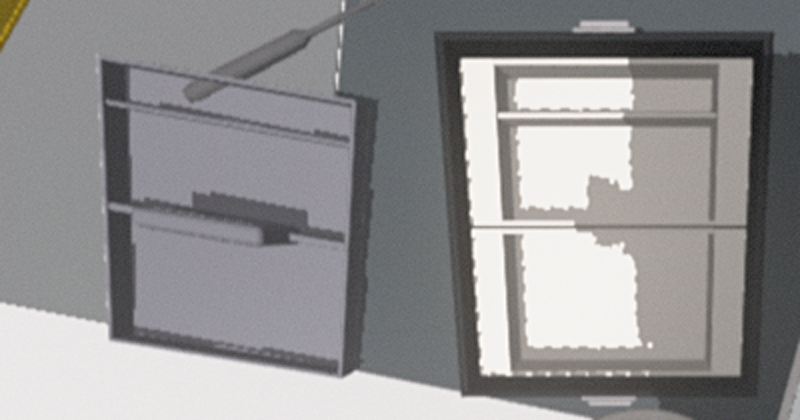

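```bash
python3 - <<'E'
from h import *
c=np.load("c_w3.npy",allow_pickle=True).item(); t=read_camera("top")
for z in (0,.01,.02,.03,.05,.08,.12): print(z,back(c,[(94,48),(153,19),(185,0)],z)[:,:2].round(3).tolist(),back(t,[(235,185.5),(249,174.5)],z)[:,:2].round(3).tolist())
im=t["frame"][:,:,::-1]; cv2.imwrite("pics/t2.png",cv2.resize(im[155:225,205:275],None,fx=8,fy=8,interpolation=cv2.INTER_CUBIC))
E
```

```text
0 [[0.543, 0.456], [0.584, 0.397], [0.609, 0.366]] [[0.558, 0.433], [0.603, 0.377]]
0.01 [[0.542, 0.45], [0.582, 0.392], [0.606, 0.361]] [[0.556, 0.431], [0.602, 0.376]]
0.02 [[0.542, 0.443], [0.581, 0.387], [0.604, 0.357]] [[0.555, 0.429], [0.6, 0.374]]
0.03 [[0.542, 0.436], [0.58, 0.381], [0.602, 0.353]] [[0.553, 0.427], [0.598, 0.373]]
0.05 [[0.541, 0.423], [0.577, 0.371], [0.598, 0.344]] [[0.55, 0.424], [0.594, 0.37]]
0.08 [[0.54, 0.403], [0.572, 0.356], [0.592, 0.332]] [[0.545, 0.418], [0.589, 0.365]]
0.12 [[0.538, 0.376], [0.566, 0.336], [0.583, 0.315]] [[0.539, 0.411], [0.582, 0.359]]
```

View pics/t2.png

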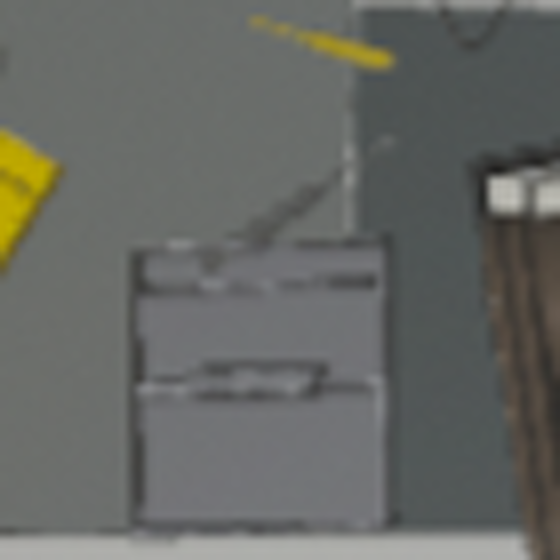

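A loose tool's handle end rests over the tray's far wall (≈0.543, 0.445). I'll lift the tray a little and back it toward −x first, later. Box at (0.524, 0.221), yaw 12.2°; reel goes to the wide cup centre (0.486, 0.213).

```bash
python3 - <<'E'
from h import *
plan([[0.486,0.2127,0.236],[0.486,0.2127,0.015]],-77.8)
E
```

```text
t 5.05 tcp [0.4655 0.1908 0.2362] yaw -78.1 x [ 0. -0. -1.] open 0.599 F [ 0.9 -0.7 -1.7]
 shift cm [ 0.02 -1.72 -2.46] rows>= 1
 shift cm [ 2.21e+01 -0.00e+00  1.00e-02] rows>= 5
 turn -0.27 q6 1.55
```

Emit:
{"op": "drive_tool", "data": {
  "steps": [
    [0,-0.86,-1.23,0,0.3],
    [0,-0.86,-1.23,0,0.3],
    [4,0,0,-0.2,0.3],
    [4,0,0,0,0.3],
    [4,0,0,0,0.3],
    [3,0,0,0,0.3],
    [2,0,0,0,0.3],
    [1,0,0,0,0.3],
    [0,0,0,0,0.3]
  ]
}}

```text
time: 5.95
eef_pos: [0.4852, 0.2126, 0.0548]
tcp_rot: [-0.702, -0.075, 0.704, -0.075]
contact_force: [-0.6, 0.6, -0.8]
opening: 0.602
```

Emit:
{"op": "drive_tool", "data": {
  "steps": [
    [1,0,0,0,0.3],
    [1,0,0,0,0.3],
    [1,0,0,0,0.3],
    [0.6,0,0,0,0.3],
    [0.3,0,0,0,0.3],
    [0,0,0,0,0.3]
  ]
}}

```text
time: 6.55
eef_pos: [0.4856, 0.2135, 0.0165]
tcp_rot: [-0.703, -0.076, 0.703, -0.076]
contact_force: [-0.2, -0.9, -1.5]
opening: 0.605
```

Emit:
{"op": "drive_tool", "data": {
  "steps": [
    [0.2,0,0,0,0.3],
    [0.1,0,0,0,0.3],
    [0,0,0,0,0.3]
  ]
}}

```text
time: 6.85
eef_pos: [0.486, 0.2136, 0.0142]
tcp_rot: [0.703, 0.076, -0.703, 0.076]
contact_force: [0.6, 0.3, -0.5]
opening: 0.601
```

Emit:
{"op": "drive_tool", "data": {
  "steps": [
    [0.15,0,0,0,0.3],
    [0,0,0,0,0.65],
    [0,0,0,0,0.7],
    [0,0,0,0,0.7],
    [-2,0,0,0,0.7],
    [-4,0,0,0,0.7],
    [-4,0,0,0,0.7],
    [-4,0,0,0,0.8],
    [-4,0,0,0,1]
  ]
}}

```text
time: 7.75
eef_pos: [0.4857, 0.2134, 0.1941]
tcp_rot: [0.703, 0.076, -0.703, 0.076]
contact_force: [0.3, 0.4, -0.1]
opening: 0.947
```

```bash
python3 - <<'E'
from h import *
c=snap("wrist","w4"); np.save("c_w4.npy",c,allow_pickle=True)
plan([[0.45,0.0,0.2],[0.4325,-0.139,0.12],[0.4325,-0.139,0.005]],-95.7)
E
```

```text
t 7.8 tcp [0.4898 0.2145 0.2025] yaw -77.7 x [ 0.013  0.003 -1.   ] open 0.997 F [2.1 1.6 4.3]
 shift cm [ 0.13 20.12  8.46] rows>= 5
 shift cm [ 7.93 13.21  4.78] rows>= 3
 shift cm [11.5   0.    0.16] rows>= 3
 turn 18.0 q6 1.58
```

View pics/w4.png

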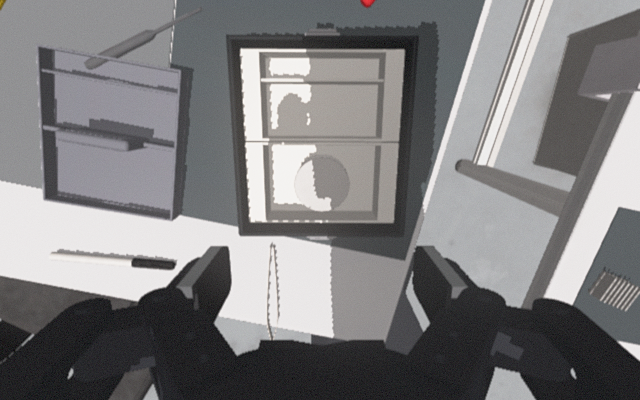

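Reel sits flat and central in the wide cup (321,182). Next the heat sink.

Emit:
{"op": "drive_tool", "data": {
  "steps": [
    [0,4,1.7,0,1],
    [0,4,1.7,0,1],
    [0,4,1.7,0,1],
    [0,4,1.7,0,1],
    [0,4,1.7,0,1],
    [0,3.3,1.2,0,1],
    [2,3.3,1.2,0,1],
    [3,3.3,1.2,0,1],
    [3,3.3,1.2,0,1],
    [0,0,0,6,1]
  ]
}}

```text
time: 8.8
eef_pos: [0.4235, -0.1409, 0.1084]
tcp_rot: [-0.704, -0.037, 0.708, -0.035]
contact_force: [0.5, 0.7, 1.0]
opening: 0.998
```

Emit:
{"op": "drive_tool", "data": {
  "steps": [
    [0,0,0,6,1],
    [0,0,0,6,1],
    [0,0,0,0,1],
    [0,0,0,0,1]
  ]
}}

```text
time: 9.2
eef_pos: [0.4266, -0.1392, 0.1125]
tcp_rot: [0.706, -0.035, -0.706, -0.034]
contact_force: [-0.7, 0.2, -0.5]
opening: 1.002
```

```bash
python3 - <<'E'
from h import *
plan([[0.4325,-0.139,0.12],[0.4325,-0.139,0.005]],-95.7)
c=snap("wrist","w5"); np.save("c_w5.npy",c,allow_pickle=True)
print(proj(c,[0.4325,-0.139,.02]))
im=c["frame"]; b=cv2.resize(im[100:300,200:440,::-1],None,fx=3,fy=3,interpolation=cv2.INTER_CUBIC); cv2.imwrite("pics/w5z.png",b)
E
```

```text
t 9.2 tcp [ 0.4266 -0.1392  0.1125] yaw -95.6 x [ 0. -0. -1.] open 1.002 F [-0.7  0.2 -0.5]
 shift cm [-0.75 -0.07 -0.58] rows>= 1
 shift cm [11.5 -0.   0. ] rows>= 3
 turn 0.11 q6 1.13
[[320.36476738 194.10571723]]
```

View pics/w5z.png

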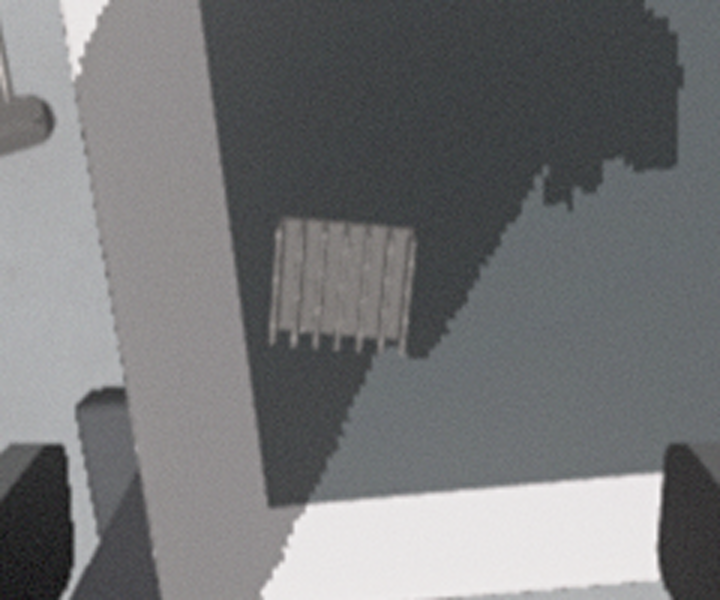

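```bash
python3 - <<'E'
from h import *
c=np.load("c_w5.npy",allow_pickle=True).item()
q=np.array([(283,219),(414,231),(403,354),(272,343)])/3+[200,100]
for z in (.02,):
    w=back(c,q,z)[:,:2]; print(w.round(4).tolist(),w.mean(0)); 
    for a,b in ((0,1),(3,2),(0,3),(1,2)): print(np.degrees(np.arctan2(*(w[b]-w[a])[::-1])), np.linalg.norm(w[b]-w[a]))
m=np.array([(268,505),(660,470)])/3+[200,100]; w=back(c,m,.002)[:,:2]; print("mat",np.degrees(np.arctan2(*(w[1]-w[0])[::-1])))
E
```

```text
[[0.4501, -0.1217], [0.444, -0.1531], [0.413, -0.1477], [0.4191, -0.1152]] [ 0.43154613 -0.13441881]
-100.89933477463437 0.031919747749073794
-100.62142881771254 0.03299163465570809
168.1815111884749 0.03168408074092104
170.12438484485506 0.031525014556894
mat -89.99260219740297
```

```bash
python3 - <<'E'
from h import *
plan([[0.4325,-0.1350,0.1125],[0.4325,-0.1350,0.006]],-101)
E
```

```text
t 9.25 tcp [ 0.4266 -0.1391  0.1126] yaw -95.6 x [ 0. -0. -1.] open 0.998 F [ 0.2 -0.2 -1.1]
 shift cm [ 0.01 -0.47 -0.54] rows>= 1
 shift cm [10.65 -0.    0.  ] rows>= 3
 turn 5.4 q6 1.13
```

Emit:
{"op": "drive_tool", "data": {
  "steps": [
    [0,-0.47,-0.54,5.4,1],
    [3,0,0,0,1],
    [3,0,0,0,1],
    [2.5,0,0,0,0.8],
    [1.5,0,0,0,0.6],
    [0.6,0,0,0,0.6],
    [0,0,0,0,0.6],
    [0,0,0,0,0.2],
    [0,0,0,0,0.2],
    [0,0,0,0,0.2]
  ],
  "force": 30
}}

```text
time: 10.25
eef_pos: [0.4334, -0.1356, 0.0077]
tcp_rot: [0.705, -0.069, -0.703, -0.068]
contact_force: [0.3, 0.6, 2.0]
opening: 0.401
```

Emit:
{"op": "drive_tool", "data": {
  "steps": [
    [0,0,0,0,0.2],
    [0,0,0,0,0.2],
    [0,0,0,0,0.2]
  ]
}}

```text
time: 10.55
eef_pos: [0.4334, -0.1356, 0.0077]
tcp_rot: [0.704, -0.069, -0.703, -0.068]
contact_force: [0.4, 0.7, 6.9]
opening: 0.397
```

Emit:
{"op": "drive_tool", "data": {
  "steps": [
    [-2,0,0,0,0.2],
    [-4,0,0,0,0.2],
    [-5,0,0,0,0.2],
    [-5,0,0,0,0.2],
    [-3,0,0,-5.8,0.2],
    [0,0,0,-5.8,0.2],
    [0,0,0,-5.8,0.2],
    [0,0,0,-5.8,0.2],
    [0,0,0,0,0.2]
  ]
}}

```text
time: 11.45
eef_pos: [0.432, -0.1348, 0.1961]
tcp_rot: [-0.703, -0.075, 0.703, -0.074]
contact_force: [-0.4, -0.0, 0.2]
opening: 0.399
```

```bash
python3 - <<'E'
from h import *
plan([[0.46,0.0,0.2],[0.5509,0.2268,0.2],[0.5509,0.2268,0.015]],-77.8)
E
```

```text
t 11.45 tcp [ 0.432  -0.1348  0.1961] yaw -77.9 x [-0.001  0.    -1.   ] open 0.399 F [-0.4 -0.   0.2]
 shift cm [ -0.38 -12.6   -5.56] rows>= 3
 shift cm [  0.   -20.28 -13.63] rows>= 5
 shift cm [ 1.85e+01  1.00e-02 -1.00e-02] rows>= 4
 turn -0.12 q6 0.83
```

Emit:
{"op": "drive_tool", "data": {
  "steps": [
    [-0.1,-4.2,-1.85,0,0.2],
    [-0.1,-4.2,-1.85,0,0.2],
    [-0.2,-4.2,-1.86,0,0.2],
    [0,-4,-2.7,0,0.2],
    [0,-4,-2.7,0,0.2],
    [0,-4,-2.7,0,0.2],
    [0,-4,-2.7,0,0.2],
    [0,-4.28,-2.83,0,0.2],
    [0,0,0,0,0.2],
    [0,0,0,0,0.2]
  ]
}}

```text
time: 12.45
eef_pos: [0.5503, 0.2263, 0.1994]
tcp_rot: [-0.702, -0.074, 0.704, -0.075]
contact_force: [-0.4, 0.2, 0.3]
opening: 0.399
```

Emit:
{"op": "drive_tool", "data": {
  "steps": [
    [4,0,0,0,0.2],
    [4,0,0,0,0.2],
    [4,0,0,0,0.2],
    [3,0,0,0,0.2],
    [1.5,0,0,0,0.2],
    [0,0,0,0,0.2],
    [0,0,0,0,0.2]
  ]
}}

```text
time: 13.15
eef_pos: [0.5518, 0.225, 0.0369]
tcp_rot: [0.704, 0.074, -0.703, 0.074]
contact_force: [-0.5, -0.2, 0.2]
opening: 0.396
```

```bash
python3 - <<'E'
from h import *
plan([[0.5509,0.2268,0.015]],-77.8)
E
```

```text
t 13.15 tcp [0.5518 0.225  0.0369] yaw -78.0 x [ 0.002  0.    -1.   ] open 0.396 F [-0.5 -0.2  0.2]
 shift cm [ 2.19 -0.19  0.05] rows>= 1
 turn -0.19 q6 1.58
```

Emit:
{"op": "drive_tool", "data": {
  "steps": [
    [0.8,0,0,0,0.2],
    [0.8,0,0,0,0.2],
    [0.4,0,0,0,0.2],
    [0.2,0,0,0,0.2],
    [0,0,0,0,0.2],
    [0,0,0,0,0.2]
  ]
}}

```text
time: 13.75
eef_pos: [0.5508, 0.2255, 0.0148]
tcp_rot: [-0.703, -0.074, 0.704, -0.075]
contact_force: [-3.6, -1.0, 5.9]
opening: 0.396
```

Contact with the cup floor; release and rise.

Emit:
{"op": "drive_tool", "data": {
  "steps": [
    [0,0,0,0,0.5],
    [0,0,0,0,0.55],
    [0,0,0,0,0.55],
    [-2,0,0,0,0.55],
    [-4,0,0,0,0.6],
    [-4,0,0,0,0.8],
    [-4,0,0,0,1],
    [-4,0,0,0,1],
    [0,0,0,0,1],
    [0,0,0,0,1]
  ]
}}

```text
time: 14.75
eef_pos: [0.5515, 0.2256, 0.1949]
tcp_rot: [0.704, 0.075, -0.702, 0.074]
contact_force: [-0.8, 0.4, -1.3]
opening: 1.0
```

```bash
python3 - <<'E'
from h import *
c=snap("wrist","w6"); np.save("c_w6.npy",c,allow_pickle=True)
plan([[0.49,0.36,0.2],[0.4835,0.4146,0.2]],3)
E
```

```text
t 14.8 tcp [0.5504 0.2253 0.1929] yaw -77.9 x [-0.001 -0.    -1.   ] open 1.003 F [-0.7  0.7 -0.5]
 shift cm [ -0.71 -14.43   3.09] rows>= 3
 shift cm [-0.   -5.48 -0.51] rows>= 2
 turn -80.92 q6 1.58
```

View pics/w6.png

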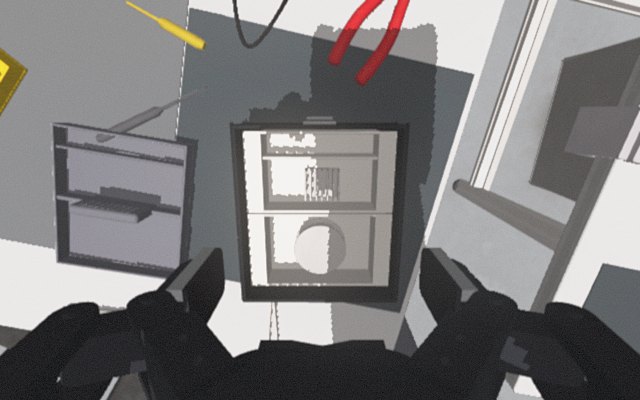

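Heat sink sits fins up in the larger bay (322,183), reel below at (320,247). Refining tray and box poses from this view.

```bash
python3 - <<'E'
from h import *
c=np.load("c_w6.npy",allow_pickle=True).item()
for n,q,z in [("box",[(231,124.5),(410,123.5),(401.5,300),(242,301)],.061),("tray",[(53,126),(199.5,143.5),(188,279),(57,263)],.023),("handle",[(73,206),(151,213)],.047),("cupborder",[(243,213),(395,213)],.041)]:
    w=back(c,q,z)[:,:2]; print(n,w.mean(0).round(4),w.round(4).tolist())
    if len(w)<4: continue
    e=[np.linalg.norm(w[i]-w[(i+1)%4]).round(4) for i in range(4)]
    x=(w[0]+w[1]-w[2]-w[3]); y=w[0]+w[3]-w[1]-w[2]
    print("edges",e,"xdir",np.degrees(np.arctan2(x[1],x[0])),"ydir-90",np.degrees(np.arctan2(y[1],y[0]))-90)
E
```

```text
box [0.5253 0.2205] [[0.5895, 0.3102], [0.6212, 0.1662], [0.4618, 0.1287], [0.4289, 0.277]]
edges [np.float64(0.1475), np.float64(0.1637), np.float64(0.1519), np.float64(0.1641)] xdir 12.45151703238053 ydir-90 12.456852652716506
tray [0.4842 0.4129] [[0.5498, 0.4835], [0.5623, 0.3469], [0.4174, 0.3424], [0.4071, 0.4789]]
edges [np.float64(0.1371), np.float64(0.145), np.float64(0.1369), np.float64(0.1427)] xdir 1.8199169421978336 ydir-90 4.789635773881969
handle [0.4889 0.4109] [[0.4848, 0.4464], [0.4931, 0.3753]]
cupborder [0.524  0.2223] [[0.5089, 0.2928], [0.5391, 0.1519]]
```

Emit:
{"op": "drive_tool", "data": {
  "steps": [
    [-0.7,-4.8,1,-8.1,1],
    [0,0,0,-8.1,1],
    [0,0,0,-8.1,1],
    [0,0,0,-8.1,1],
    [0,0,0,-8.1,1],
    [0,0,0,-8.1,1],
    [0,0,0,-8.1,1],
    [0,0,0,-8.1,1],
    [0,0,0,-8.1,1],
    [0,0,0,-8.1,1]
  ]
}}

```text
time: 15.8
eef_pos: [0.5296, 0.2698, 0.1975]
tcp_rot: [0.483, 0.516, -0.486, 0.514]
contact_force: [0.6, -0.5, -0.4]
opening: 1.001
```

```bash
python3 - <<'E'
from h import *
plan([[0.4835,0.4146,0.2]],3)
E
```

```text
t 15.8 tcp [0.5296 0.2698 0.1975] yaw 3.4 x [-0.005 -0.002 -1.   ] open 1.001 F [ 0.6 -0.5 -0.4]
 shift cm [ -0.25  -3.74 -14.73] rows>= 3
 turn 0.41 q6 0.24
```

Emit:
{"op": "drive_tool", "data": {
  "steps": [
    [-0.5,-1,-3.6,0,1],
    [-0.5,-1,-3.6,0,1],
    [-0.5,-1,-3.6,0,1],
    [-0.5,-0.8,-3.6,0,1],
    [0,0,0,0,1],
    [0,0,0,0,1]
  ]
}}

```text
time: 16.4
eef_pos: [0.4841, 0.412, 0.218]
tcp_rot: [0.484, 0.514, -0.487, 0.513]
contact_force: [0.2, -0.7, -0.4]
opening: 1.0
```

```bash
python3 - <<'E'
from h import *
plan([[0.4845,0.413,0.15],[0.4845,0.413,0.02]],3)
c=snap("wrist","w7"); np.save("c_w7.npy",c,allow_pickle=True)
E
```

```text
t 16.4 tcp [0.4841 0.412  0.218 ] yaw 3.2 x [-0.003 -0.003 -1.   ] open 1.0 F [ 0.2 -0.7 -0.4]
 shift cm [ 6.8   0.07 -0.11] rows>= 2
 shift cm [13.    0.05 -0.03] rows>= 3
 turn 0.18 q6 0.49
```

View pics/w7.png

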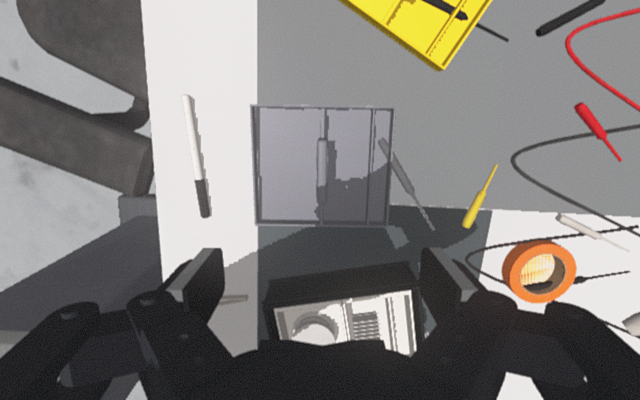

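Tray rim corners (251,106),(393,107),(388,226),(257,225), handle top centre (322,168).

```bash
python3 - <<'E'
from h import *
c=np.load("c_w7.npy",allow_pickle=True).item()
w=back(c,[(251,106),(393,107),(388,226),(257,225)],.023)[:,:2]
e=[np.linalg.norm(w[i]-w[(i+1)%4]).round(4) for i in range(4)]
x=(w[1]+w[2]-w[0]-w[3]); y=w[0]+w[1]-w[3]-w[2]
print(w.mean(0),e,np.degrees(np.arctan2(x[1],x[0])),np.degrees(np.arctan2(y[1],y[0]))-90)
print(back(c,[(322,137),(322,198)],.047))
im=c["frame"].astype(float).mean(2)
print("dark col profile row168",im[166:171,305:345].mean(0).round(0).astype(int).tolist())
print("row 215",im[210:216,240:400].mean(0).round(0).astype(int).tolist())
E
```

```text
[0.48296575 0.41961518] [np.float64(0.1409), np.float64(0.125), np.float64(0.1431), np.float64(0.125)] 2.793940139586256 3.4552020407965074
[[0.48084998 0.45402054 0.047     ]
 [0.4841783  0.39456851 0.047     ]]
dark col profile row168 [161, 159, 161, 160, 160, 160, 160, 162, 160, 161, 160, 140, 109, 135, 154, 161, 158, 153, 150, 144, 130, 113, 105, 99, 98, 98, 97, 97, 96, 95, 110, 151, 161, 158, 158, 158, 157, 158, 156, 156]
row 215 [232, 231, 232, 231, 231, 231, 231, 231, 231, 231, 231, 231, 233, 230, 192, 146, 101, 82, 88, 97, 101, 114, 151, 160, 158, 159, 158, 157, 157, 157, 156, 157, 156, 156, 156, 157, 156, 156, 154, 156, 154, 154, 155, 155, 157, 155, 155, 155, 153, 156, 153, 154, 154, 152, 154, 152, 152, 153, 153, 154, 152, 152, 153, 153, 152, 153, 152, 152, 152, 152, 151, 151, 152, 150, 134, 118, 99, 94, 91, 87, 93, 94, 91, 87, 92, 94, 91, 93, 93, 93, 94, 93, 92, 93, 92, 93, 92, 92, 92, 91, 92, 92, 93, 93, 92, 93, 89, 92, 92, 92, 91, 90, 92, 92, 92, 89, 91, 91, 92, 91, 91, 91, 92, 91, 92, 86, 70, 74, 88, 91, 91, 91, 91, 91, 90, 92, 91, 90, 91, 91, 90, 90, 90, 87, 71, 63, 72, 88, 86, 71, 66, 66, 66, 64, 67, 67, 65, 66, 66, 67]
```

Emit:
{"op": "drive_tool", "data": {
  "steps": [
    [3.5,-0.4,0,0.1,1],
    [3.5,-0.35,0,0,0.6],
    [3.5,0,0,0,0.5],
    [3.5,0,0,0,0.5],
    [3,0,0,0,0.5],
    [2,0,0,0,0.5],
    [1,0,0,0,0.5],
    [0,0,0,0,0.5]
  ],
  "force": 60
}}

```text
time: 17.25
eef_pos: [0.4769, 0.4097, 0.0183]
tcp_rot: [0.486, 0.513, -0.489, 0.512]
contact_force: [0.5, -0.4, 0.2]
opening: 0.502
```

```bash
python3 - <<'E'
from h import *
plan([[0.483,0.420,0.018]],3.2)
E
```

```text
t 17.25 tcp [0.4769 0.4097 0.0183] yaw 2.9 x [-0.004 -0.003 -1.   ] open 0.502 F [ 0.5 -0.4  0.2]
 shift cm [ 0.02  0.67 -1.  ] rows>= 1
 turn -0.3 q6 0.5
```

Emit:
{"op": "drive_tool", "data": {
  "steps": [
    [0,0.35,-0.5,-0.2,0.5],
    [0,0.32,-0.5,0,0.5],
    [0,0,0,0,0.5],
    [0,0,0,0,0],
    [0,0,0,0,0],
    [0,0,0,0,0],
    [0,0,0,0,0],
    [0,0,0,0,0],
    [0,0,0,0,0]
  ],
  "force": 60
}}

```text
time: 18.15
eef_pos: [0.4842, 0.4222, 0.0211]
tcp_rot: [0.486, 0.514, -0.486, 0.514]
contact_force: [0.1, -0.0, 4.3]
opening: 0.104
```

Emit:
{"op": "drive_tool", "data": {
  "steps": [
    [-0.5,0,0,0,0],
    [-0.5,0,0,0,0],
    [0,-1.5,0,0,0],
    [0,-2,0,0,0],
    [0,-1.5,0,0,0],
    [-2,0,0,0,0],
    [-4,0,0,0,0],
    [-4,0,0,0,0],
    [-4,0,0,0,0],
    [-3,0,0,0,0]
  ]
}}

```text
time: 19.15
eef_pos: [0.4342, 0.4195, 0.2036]
tcp_rot: [0.487, 0.514, -0.485, 0.514]
contact_force: [1.0, 0.4, -1.4]
opening: 0.104
```

Emit:
{"op": "drive_tool", "data": {
  "steps": [
    [-1,0,0,0,0],
    [0,0,0,0,0],
    [0,0,0,0,0]
  ]
}}

```text
time: 19.45
eef_pos: [0.433, 0.4185, 0.2083]
tcp_rot: [0.485, 0.514, -0.487, 0.513]
contact_force: [-1.1, 0.1, -1.3]
opening: 0.109
```

```bash
python3 - <<'E'
from h import *
plan([[0.525,0.221,0.2],[0.525,0.221,0.1],[0.525,0.221,0.058]],12.4)
c=snap("wrist","w8"); np.save("c_w8.npy",c,allow_pickle=True)
E
```

```text
t 19.45 tcp [0.433  0.4185 0.2083] yaw 3.2 x [-0.003 -0.002 -1.   ] open 0.109 F [-1.1  0.1 -1.3]
 shift cm [ 0.84  8.09 20.23] rows>= 5
 shift cm [10.    0.03 -0.02] rows>= 2
 shift cm [ 4.2   0.01 -0.01] rows>= 1
 turn -9.22 q6 0.54
```

View pics/w8.png

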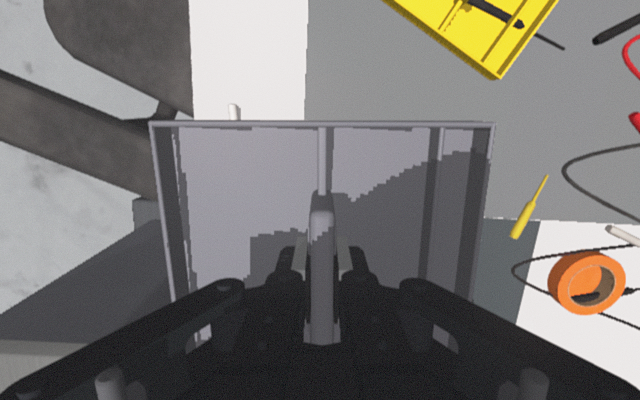

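Tray held, loose tool gone from it; far rim runs (150,124)–(494,124). Checking the tray's offset in the hand.

```bash
python3 - <<'E'
from h import *
c=np.load("c_w8.npy",allow_pickle=True).item(); p=np.array([.433,.4185,.2083]); a=np.radians(3.2)
ex=np.array([np.cos(a),np.sin(a),0]); ey=np.array([-np.sin(a),np.cos(a),0])
for z in (.204,.2085,.213):
    w=back(c,[(150,124),(494,124)],z)-p; print(z,np.c_[w@ex,w@ey].round(4).tolist())
E
```

```text
0.204 [[-0.0754, 0.0601], [0.0742, 0.0601]]
0.2085 [[-0.0731, 0.0602], [0.0719, 0.0602]]
0.213 [[-0.0707, 0.0604], [0.0695, 0.0604]]
```

Emit:
{"op": "drive_tool", "data": {
  "steps": [
    [0,1.6,4,-3.1,0],
    [0,1.7,4,-3.1,0],
    [0,1.7,4,-3,0],
    [0,1.7,4,0,0],
    [0,1,3,0,0],
    [0,0,0,0,0],
    [0,0,0,0,0]
  ]
}}

```text
time: 20.2
eef_pos: [0.5374, 0.2421, 0.2081]
tcp_rot: [0.443, 0.552, -0.445, 0.55]
contact_force: [-0.0, 0.2, -1.3]
opening: 0.103
```

```bash
python3 - <<'E'
from h import *
plan([[0.524,0.224,0.2],[0.524,0.224,0.1],[0.524,0.224,0.06]],12.4)
E
```

```text
t 20.2 tcp [0.5374 0.2421 0.2081] yaw 12.3 x [-0.004 -0.001 -1.   ] open 0.103 F [-0.   0.2 -1.3]
 shift cm [ 0.81 -1.69  1.49] rows>= 1
 shift cm [10.    0.04  0.  ] rows>= 2
 shift cm [4.   0.02 0.  ] rows>= 1
 turn -0.12 q6 0.04
```

Emit:
{"op": "drive_tool", "data": {
  "steps": [
    [0,-0.85,0.75,-0.1,0],
    [0,-0.84,0.74,0,0],
    [2.5,0,0,0,0],
    [2.5,0,0,0,0],
    [2.5,0,0,0,0],
    [2,0,0,0,0],
    [1,0,0,0,0],
    [0,0,0,0,0],
    [0,0,0,0,0]
  ]
}}

```text
time: 21.1
eef_pos: [0.5251, 0.2251, 0.1065]
tcp_rot: [0.443, 0.551, -0.442, 0.552]
contact_force: [-0.0, -0.5, -1.8]
opening: 0.105
```

```bash
python3 - <<'E'
from h import *
plan([[0.524,0.224,0.1],[0.524,0.224,0.06]],12.4)
E
```

```text
t 21.1 tcp [0.5251 0.2251 0.1065] yaw 12.5 x [ 0.001  0.    -1.   ] open 0.105 F [-0.  -0.5 -1.8]
 shift cm [ 0.65 -0.13  0.08] rows>= 1
 shift cm [ 4.   -0.01 -0.  ] rows>= 1
 turn 0.11 q6 0.01
```

Emit:
{"op": "drive_tool", "data": {
  "steps": [
    [1,-0.1,0.1,0,0],
    [0.7,0,0,0,0],
    [0.5,0,0,0,0],
    [0.4,0,0,0,0],
    [0,0,0,0,0]
  ]
}}

```text
time: 21.6
eef_pos: [0.5236, 0.2234, 0.0787]
tcp_rot: [0.442, 0.552, -0.443, 0.551]
contact_force: [0.7, -0.3, -1.9]
opening: 0.106
```

Emit:
{"op": "drive_tool", "data": {
  "steps": [
    [0.4,0,0,0,0],
    [0.4,0,0,0,0],
    [0.3,0,0,0,0],
    [0,0,0,0,0]
  ]
}}

```text
time: 22.0
eef_pos: [0.5237, 0.2234, 0.0679]
tcp_rot: [0.442, 0.552, -0.443, 0.551]
contact_force: [-0.6, -0.2, -2.2]
opening: 0.107
```

Emit:
{"op": "drive_tool", "data": {
  "steps": [
    [0.3,0,0,0,0],
    [0.2,0,0,0,0],
    [0,0,0,0,0]
  ]
}}

```text
time: 22.3
eef_pos: [0.5239, 0.2235, 0.0632]
tcp_rot: [0.442, 0.552, -0.443, 0.551]
contact_force: [-0.4, 0.1, -0.9]
opening: 0.106
```

Emit:
{"op": "drive_tool", "data": {
  "steps": [
    [0.15,0,0,0,0],
    [0.1,0,0,0,0],
    [0,0,0,0,0]
  ]
}}

```text
time: 22.6
eef_pos: [0.5242, 0.2236, 0.0611]
tcp_rot: [0.443, 0.551, -0.443, 0.551]
contact_force: [-1.1, -0.6, -0.9]
opening: 0.101
```

Emit:
{"op": "drive_tool", "data": {
  "steps": [
    [0.15,0,0,0,0],
    [0.1,0,0,0,0],
    [0,0,0,0,0]
  ]
}}

```text
time: 22.9
eef_pos: [0.5242, 0.2236, 0.061]
tcp_rot: [0.442, 0.552, -0.443, 0.551]
contact_force: [-6.5, -1.3, 10.7]
opening: 0.104
```

Seated. Release and rise.

Emit:
{"op": "drive_tool", "data": {
  "steps": [
    [-0.15,0,0,0,0],
    [0,0,0,0,0.4],
    [0,0,0,0,0.4],
    [0,0,0,0,0.4],
    [-2,0,0,0,0.4],
    [-4,0,0,0,0.4],
    [-4,0,0,0,0.6],
    [-4,0,0,0,1],
    [0,0,0,0,1],
    [0,0,0,0,1]
  ]
}}

```text
time: 23.9
eef_pos: [0.5248, 0.2237, 0.2014]
tcp_rot: [0.443, 0.551, -0.442, 0.552]
contact_force: [-1.3, -0.5, -1.3]
opening: 1.0
```

```bash
python3 - <<'E'
from h import *
c=snap("wrist","w9"); np.save("c_w9.npy",c,allow_pickle=True)
plan([[0.50,0.12,0.22]],0)
print(readout.get_state()["qpos"].round(2))
a=cv2.resize(c["frame"][:,:,::-1],None,fx=1,fy=1)
t=snap("top","t9"); s=snap("scene","s9")
for cc,n in((c,"w"),(t,"t"),(s,"s")): print(n,proj(cc,[[.5246,.221,.076],[.5246,.221,.064]]).round(0).tolist())
E
```

```text
t 23.95 tcp [0.5238 0.2235 0.1995] yaw 12.5 x [-0.001 -0.    -1.   ] open 1.0 F [-0.2  0.7 -0.7]
 shift cm [-2.05 -4.56  9.59] rows>= 2
 turn 12.48 q6 0.01
[0.23 0.08 1.87 0.   1.19 0.01]
w [[321.0, 195.0], [321.0, 192.0]]
t [[286.0, 191.0], [286.0, 192.0]]
s [[286.0, 190.0], [286.0, 192.0]]
```

Emit:
{"op": "drive_tool", "data": {
  "steps": [
    [0,0,0,8.5,1],
    [0,0,0,8.5,1],
    [0,0,0,8.5,1],
    [0,0,0,8.5,1],
    [0,0,0,8.5,1],
    [0,0,0,8.5,1],
    [0,0,0,8.5,1],
    [0,0,0,8.5,1],
    [0,0,0,8.5,1],
    [0,0,0,8.5,1]
  ]
}}

```text
time: 25.05
eef_pos: [0.5231, 0.2233, 0.1977]
tcp_rot: [-0.698, -0.105, 0.701, -0.105]
contact_force: [0.5, 0.3, -0.1]
opening: 0.996
```

Emit:
{"op": "drive_tool", "data": {
  "steps": [
    [0,0,0,5,1],
    [0,0,0,0,1]
  ]
}}

```text
time: 25.25
eef_pos: [0.5232, 0.2233, 0.198]
tcp_rot: [-0.702, -0.077, 0.704, -0.077]
contact_force: [0.2, 1.0, 0.3]
opening: 1.004
```

```bash
python3 - <<'E'
from h import *
plan([[0.46,0.0,0.2],[0.486,-0.323,0.16]],-77.6)
E
```

```text
t 25.25 tcp [0.5232 0.2233 0.198 ] yaw -77.5 x [-0.004 -0.001 -1.   ] open 1.004 F [0.2 1.  0.3]
 shift cm [-0.16 20.44 11.  ] rows>= 5
 shift cm [ 4.02 32.1   4.43] rows>= 7
 turn 0.09 q6 1.58
```

Emit:
{"op": "drive_tool", "data": {
  "steps": [
    [0,4.1,2.2,0,1],
    [0,4.1,2.2,0,1],
    [0,4.1,2.2,0,1],
    [0,4.1,2.2,0,1],
    [0,4.1,2.2,0,1],
    [0,4,0.8,0,1],
    [0,4,0.8,0,1],
    [0,4,0.8,0,1],
    [0,4,0.8,0,1],
    [0,4,0.8,0,1]
  ]
}}

```text
time: 26.25
eef_pos: [0.4645, -0.2057, 0.199]
tcp_rot: [-0.702, -0.078, 0.703, -0.077]
contact_force: [0.6, -0.1, -0.6]
opening: 1.005
```

Emit:
{"op": "drive_tool", "data": {
  "steps": [
    [0,4,0.8,0,1],
    [0,4,0.8,0,1],
    [0,4,0.8,0,1],
    [0,0,0,0,1],
    [0,0,0,0,1]
  ]
}}

```text
time: 26.75
eef_pos: [0.467, -0.3268, 0.1986]
tcp_rot: [-0.702, -0.078, 0.703, -0.076]
contact_force: [0.4, 0.7, -0.6]
opening: 1.0
```

```bash
cat > seg.py <<'E'
from h import *
def spot(c,P,kind,r=60):
    """bright blob near projected P; returns contour centre px and minAreaRect"""
    u,v=proj(c,P)[0]; im=c["frame"].astype(np.uint8)
    x0,y0=int(max(0,u-r)),int(max(0,v-r)); sub=im[y0:int(v+r),x0:int(u+r)]
    hsv=cv2.cvtColor(sub,cv2.COLOR_RGB2HSV)
    m=(hsv[...,1]>45)&(hsv[...,2]>140)&(hsv[...,0]<40) if kind=="carton" else (hsv[...,1]<28)&(hsv[...,2]>120)
    cs,_=cv2.findContours(m.astype(np.uint8),cv2.RETR_EXTERNAL,cv2.CHAIN_APPROX_NONE)
    cs=[k for k in cs if cv2.contourArea(k)>80]; print("pred",u.round(1),v.round(1))
    for k in sorted(cs,key=cv2.contourArea)[-3:]:
        (a,b),wh,t=cv2.minAreaRect(k); px=(a+x0,b+y0); print(kind,cv2.contourArea(k),np.round(px,1),np.round(wh,1),round(t,1),"world",back(c,px,P[2])[0].round(4)); q=back(c,cv2.boxPoints(((a+x0,b+y0),wh,t)),P[2])[:,:2]; print("  corners",q.round(4).tolist())
E
python3 - <<'E'
from seg import *
plan([[0.486,-0.323,0.12]],-77.6)
c=snap("wrist","w10"); np.save("c_w10.npy",c,allow_pickle=True)
spot(c,[0.486,-0.323,.016],"tin"); spot(c,[0.4468,-0.426,.018],"carton")
E
```

```text
t 26.75 tcp [ 0.467  -0.3268  0.1986] yaw -77.5 x [-0.002  0.002 -1.   ] open 1.0 F [ 0.4  0.7 -0.6]
 shift cm [ 7.86  0.06 -1.95] rows>= 2
 turn 0.06 q6 0.56
pred 322.6 158.8
tin 692.0 [324.  159.5] [30.4 29. ] 45.0 world [ 0.4856 -0.3245  0.016 ]
  corners [[0.4816, -0.304], [0.5056, -0.3195], [0.4896, -0.3451], [0.4649, -0.3297]]
tin 2639.5 [321.5 116. ] [ 36. 119.] 90.0 world [ 0.5261 -0.313   0.016 ]
  corners [[0.5301, -0.2542], [0.5544, -0.3646], [0.522, -0.3734], [0.4969, -0.2599]]
pred 411.4 217.3
carton 1289.5 [411.3 217.2] [48.9 28.8] 14.9 world [ 0.4469 -0.4259  0.018 ]
  corners [[0.4327, -0.4005], [0.4633, -0.3999], [0.4609, -0.451], [0.4299, -0.4528]]
```

Emit:
{"op": "drive_tool", "data": {
  "steps": [
    [2,0.1,-1,0,1],
    [4,0,-0.95,0,1],
    [4,0,0,0,1],
    [4,0,0,0,0.8],
    [3,0,0,0,0.6],
    [1.5,0,0,0,0.6],
    [0.7,0,0,0,0.6],
    [0,0,0,0,0.6],
    [0,0,0,0,0.6]
  ]
}}

```text
time: 27.7
eef_pos: [0.4881, -0.3241, 0.0099]
tcp_rot: [0.704, 0.076, -0.702, 0.078]
contact_force: [-0.5, 0.6, 0.3]
opening: 0.598
```

Emit:
{"op": "drive_tool", "data": {
  "steps": [
    [0,0,0,0,0.2],
    [0,0,0,0,0.1],
    [0,0,0,0,0.1],
    [0,0,0,0,0.1],
    [0,0,0,0,0.1],
    [0,0,0,0,0.1]
  ],
  "force": 30
}}

```text
time: 28.3
eef_pos: [0.4881, -0.3244, 0.0101]
tcp_rot: [0.704, 0.076, -0.702, 0.078]
contact_force: [-0.5, 0.2, 5.9]
opening: 0.335
```

Emit:
{"op": "drive_tool", "data": {
  "steps": [
    [0,0,0,0,0.5],
    [0,0,0,0,0.5],
    [0.3,0,0,0,0.5],
    [0.25,0,0,0,0.5],
    [0,0,0,0,0.5],
    [0,0,0,0,0.1],
    [0,0,0,0,0.1],
    [0,0,0,0,0.1],
    [0,0,0,0,0.1],
    [0,0,0,0,0.1]
  ]
}}

```text
time: 29.3
eef_pos: [0.487, -0.3234, 0.0026]
tcp_rot: [0.703, 0.077, -0.703, 0.077]
contact_force: [0.3, -0.2, -0.4]
opening: 0.343
```

Emit:
{"op": "drive_tool", "data": {
  "steps": [
    [-2,0,0,0,0.1],
    [-4,0,0,0,0.1],
    [-4.5,0,0,0,0.1],
    [-4.5,0,0,0,0.1],
    [-4.5,0,1,0,0.1],
    [0,0,2,0,0.1],
    [0,0,0,0,0.1],
    [0,0,0,0,0.1]
  ]
}}

```text
time: 30.1
eef_pos: [0.4573, -0.3294, 0.1967]
tcp_rot: [-0.703, -0.077, 0.703, -0.076]
contact_force: [1.4, -0.6, -0.3]
opening: 0.34
```

```bash
python3 - <<'E'
from seg import *
plan([[0.46,0,0.2],[0.5514,0.2267,0.2],[0.5514,0.2267,0.05]],-77.6)
c=read_camera("wrist"); np.save("c_w11.npy",c,allow_pickle=True)
spot(c,[0.486,-0.323,.016],"tin")
s,p,r=tool(); spot(c,(p+[0,0,.014]),"tin")
E
```

```text
t 30.1 tcp [ 0.4573 -0.3294  0.1967] yaw -77.6 x [-0.001  0.001 -1.   ] open 0.34 F [ 1.4 -0.6 -0.3]
 shift cm [ -0.29 -32.11  -7.36] rows>= 7
 shift cm [ 2.000e-02 -2.017e+01 -1.381e+01] rows>= 5
 shift cm [ 1.5e+01  2.0e-02 -1.0e-02] rows>= 3
 turn 0.04 q6 0.55
pred 321.9 149.0
tin 2626.5 [320.5 106. ] [ 36. 119.] 90.0 world [ 0.5254 -0.313   0.016 ]
  corners [[0.5292, -0.255], [0.5532, -0.364], [0.5214, -0.3725], [0.4967, -0.2606]]
pred 321.1 267.0
tin 5667.5 [321.5 280. ] [90. 91.] 90.0 world [ 0.4513 -0.3307  0.2101]
  corners [[0.4676, -0.3076], [0.4758, -0.3448], [0.4337, -0.3557], [0.4248, -0.3155]]
```

Emit:
{"op": "drive_tool", "data": {
  "steps": [
    [0,-4,-0.92,0,0.1],
    [0,-4,-0.92,0,0.1],
    [0,-4,-0.92,0,0.1],
    [0,-4,-0.92,0,0.1],
    [0,-4,-0.92,0,0.1],
    [0,-4,-0.92,0,0.1],
    [0,-4,-0.92,0,0.1],
    [0,-4.1,-0.92,0,0.1],
    [0,-4,-2.76,0,0.1],
    [0,-4,-2.76,0,0.1]
  ]
}}

```text
time: 31.15
eef_pos: [0.4963, 0.0919, 0.1962]
tcp_rot: [-0.702, -0.077, 0.704, -0.077]
contact_force: [0.4, -1.1, 0.1]
opening: 0.342
```

Emit:
{"op": "drive_tool", "data": {
  "steps": [
    [0,-4,-2.76,0,0.1],
    [0,-4,-2.76,0,0.1],
    [0,-4.1,-2.76,0,0.1],
    [0,0,0,0,0.1],
    [3,0,0,0,0.1],
    [4,0,0,0,0.1],
    [3,0,0,0,0.1],
    [1,0,0,0,0.1],
    [0,0,0,0,0.1],
    [0,0,0,0,0.1]
  ]
}}

```text
time: 32.15
eef_pos: [0.5523, 0.2257, 0.0886]
tcp_rot: [0.703, 0.077, -0.702, 0.077]
contact_force: [-0.3, 0.4, -0.6]
opening: 0.347
```

```bash
python3 - <<'E'
from h import *
plan([[0.5514,0.2267,0.08],[0.5514,0.2267,0.05]],-77.6)
c=snap("wrist","w12"); np.save("c_w12.npy",c,allow_pickle=True)
E
```

```text
t 32.15 tcp [0.5523 0.2257 0.0886] yaw -77.5 x [ 0.002  0.    -1.   ] open 0.347 F [-0.3  0.4 -0.6]
 shift cm [ 0.86 -0.12  0.07] rows>= 1
 shift cm [ 3. -0.  0.] rows>= 1
 turn 0.08 q6 1.57
```

Emit:
{"op": "drive_tool", "data": {
  "steps": [
    [1.2,-0.1,0,0,0.1],
    [1,0,0,0,0.1],
    [0.8,0,0,0,0.1],
    [0.3,0,0,0,0.1],
    [0.2,0,0,0,0.1],
    [0,0,0,0,0.1],
    [0,0,0,0,0.1]
  ]
}}

```text
time: 32.9
eef_pos: [0.5515, 0.2266, 0.0529]
tcp_rot: [0.703, 0.077, -0.703, 0.077]
contact_force: [-0.5, -0.1, 0.3]
opening: 0.342
```

Emit:
{"op": "drive_tool", "data": {
  "steps": [
    [0.2,0,0,0,0.1],
    [0.1,0,0,0,0.1],
    [0,0,0,0,0.1]
  ]
}}

```text
time: 33.2
eef_pos: [0.5512, 0.2265, 0.0495]
tcp_rot: [-0.703, -0.077, 0.703, -0.077]
contact_force: [0.1, 0.8, 0.2]
opening: 0.342
```

Emit:
{"op": "drive_tool", "data": {
  "steps": [
    [0.15,0,0,0,0.1],
    [0,0,0,0,0.1]
  ]
}}

```text
time: 33.4
eef_pos: [0.5514, 0.2266, 0.0488]
tcp_rot: [0.703, 0.077, -0.703, 0.077]
contact_force: [-2.4, -0.7, 4.0]
opening: 0.342
```

Contact. Release, rise, and head for the carton.

Emit:
{"op": "drive_tool", "data": {
  "steps": [
    [0,0,0,0,0.45],
    [0,0,0,0,0.5],
    [0,0,0,0,0.5],
    [-2,0,0,0,0.5],
    [-4,0,0,0,0.5],
    [-4,0,0,0,0.7],
    [-4.5,0,0,0,0.7],
    [0,0,0,0,0.7],
    [0,0,0,0,0.7]
  ]
}}

```text
time: 34.3
eef_pos: [0.552, 0.2267, 0.1947]
tcp_rot: [0.704, 0.077, -0.702, 0.077]
contact_force: [-0.2, 0.2, -0.7]
opening: 0.7
```

```bash
python3 - <<'E'
from seg import *
plan([[0.46,0,0.2],[0.4468,-0.426,0.2],[0.4468,-0.426,0.006]],-3)
c=snap("wrist","w13"); np.save("c_w13.npy",c,allow_pickle=True)
spot(c,[0.5514,0.2266,.064],"tin",40)
E
```

```text
t 34.3 tcp [0.552  0.2267 0.1947] yaw -77.5 x [ 0.003  0.001 -1.   ] open 0.7 F [-0.2  0.2 -0.7]
 shift cm [-0.58 20.14 13.88] rows>= 5
 shift cm [-4.000e-02  4.131e+01  1.050e+01] rows>= 9
 shift cm [19.4   0.    0.07] rows>= 4
 turn -74.52 q6 1.57
pred 321.7 191.1
tin 84.5 [290.5 154. ] [ 6. 19.] 90.0 world [0.5768 0.2588 0.064 ]
  corners [[0.5775, 0.267], [0.5809, 0.2516], [0.576, 0.2506], [0.5726, 0.2661]]
tin 106.0 [294.  224.5] [11. 26.] 90.0 world [0.5166 0.2439 0.064 ]
  corners [[0.5191, 0.256], [0.524, 0.2337], [0.514, 0.2316], [0.509, 0.2541]]
tin 1970.0 [309.5 186.5] [49. 57.] 90.0 world [0.5531 0.2376 0.064 ]
  corners [[0.5685, 0.2653], [0.5788, 0.2186], [0.5371, 0.2088], [0.5263, 0.2574]]
```

Emit:
{"op": "drive_tool", "data": {
  "steps": [
    [0,4,2.77,0,0.7],
    [0,4,2.77,0,0.7],
    [0,4,2.77,0,0.7],
    [0,4,2.77,0,0.7],
    [0,4.1,2.77,0,0.7],
    [0,4.1,1,0,0.8],
    [0,4.1,1,0,0.8],
    [0,4.1,1,0,0.8],
    [0,4.1,1,0,0.8],
    [0,4.1,1,0,0.8]
  ]
}}

```text
time: 35.35
eef_pos: [0.4534, -0.2115, 0.1904]
tcp_rot: [-0.702, -0.078, 0.704, -0.076]
contact_force: [-0.0, -0.3, -0.0]
opening: 0.8
```

Emit:
{"op": "drive_tool", "data": {
  "steps": [
    [0,4.1,1,0,0.8],
    [0,4.1,1.1,0,0.8],
    [0,4.1,1.1,0,0.8],
    [0,4.1,1.1,0,0.8],
    [0,4.1,1.1,0,0.8],
    [0,0,0,-8.3,0.8],
    [0,0,0,-8.3,0.8],
    [0,0,0,-8.3,0.8],
    [0,0,0,-8.3,0.8],
    [0,0,0,-8.3,0.8]
  ]
}}

```text
time: 36.35
eef_pos: [0.4455, -0.4213, 0.1896]
tcp_rot: [-0.629, -0.325, 0.63, -0.321]
contact_force: [-0.0, 0.4, -0.5]
opening: 0.8
```

Emit:
{"op": "drive_tool", "data": {
  "steps": [
    [0,0,0,-8.3,0.8],
    [0,0,0,-8.3,0.8],
    [0,0,0,-8.3,0.8],
    [0,0,0,-8.1,0.8],
    [0,0,0,0,0.8],
    [0,0,0,0,0.8]
  ]
}}

```text
time: 36.95
eef_pos: [0.4459, -0.4217, 0.1909]
tcp_rot: [0.514, 0.487, -0.514, 0.485]
contact_force: [0.4, 0.1, 0.2]
opening: 0.803
```

```bash
python3 - <<'E'
from seg import *
plan([[0.4468,-0.426,0.2],[0.4468,-0.426,0.005]],-3)
c=snap("wrist","w14"); np.save("c_w14.npy",c,allow_pickle=True)
spot(c,[0.4468,-0.426,.018],"carton")
E
```

```text
t 36.95 tcp [ 0.4459 -0.4217  0.1909] yaw -3.2 x [-0.002  0.003 -1.   ] open 0.803 F [0.4 0.1 0.2]
 shift cm [-0.91  0.11  0.42] rows>= 1
 shift cm [19.5   0.05  0.05] rows>= 4
 turn -0.19 q6 -0.87
pred 323.8 185.4
carton 602.5 [323. 185.] [50. 30.] 90.0 world [ 0.446  -0.4256  0.018 ]
  corners [[0.4329, -0.4001], [0.4618, -0.4017], [0.4597, -0.4521], [0.4295, -0.4504]]
```

Emit:
{"op": "drive_tool", "data": {
  "steps": [
    [2,0,0.4,0,0.8],
    [4,0,0,0,0.7],
    [4,0,0,0,0.6],
    [4,0,0,0,0.6],
    [2.5,0,0,0,0.6],
    [1,0,0,0,0.6],
    [0.6,0,0,0,0.6],
    [0,0,0,0,0.6],
    [0,0,0,0,0.6]
  ]
}}

```text
time: 37.9
eef_pos: [0.4472, -0.4276, 0.0139]
tcp_rot: [-0.513, -0.485, 0.513, -0.488]
contact_force: [0.0, -0.0, 0.1]
opening: 0.6
```

Emit:
{"op": "drive_tool", "data": {
  "steps": [
    [0.5,0,-0.1,0,0.6],
    [0.4,0,0,0,0.6],
    [0,0,0,0,0.6],
    [0,0,0,0,0.2],
    [0,0,0,0,0.1],
    [0,0,0,0,0.1],
    [0,0,0,0,0.1],
    [0,0,0,0,0.1]
  ],
  "force": 25
}}

```text
time: 38.7
eef_pos: [0.4465, -0.4257, 0.0033]
tcp_rot: [-0.513, -0.486, 0.513, -0.487]
contact_force: [0.5, -0.1, 1.3]
opening: 0.342
```

Emit:
{"op": "drive_tool", "data": {
  "steps": [
    [-2,0,0,0,0.1],
    [-4,0,0,0,0.1],
    [-4.5,0,0,0,0.1],
    [-4.5,0,0,0,0.1],
    [-4.5,0,0,0,0.1],
    [0,0,0,8.3,0.1],
    [0,0,0,8.3,0.1],
    [0,0,0,8.3,0.1],
    [0,0,0,8.3,0.1],
    [0,0,0,8.3,0.1]
  ]
}}

```text
time: 39.7
eef_pos: [0.4462, -0.4252, 0.1977]
tcp_rot: [-0.653, -0.272, 0.653, -0.271]
contact_force: [0.3, -0.1, -0.6]
opening: 0.344
```

Emit:
{"op": "drive_tool", "data": {
  "steps": [
    [0,0,0,8.3,0.1],
    [0,0,0,8.3,0.1],
    [0,0,0,8.3,0.1],
    [0,0,0,8.1,0.1],
    [0,0,0,0,0.1],
    [0,0,0,0,0.1]
  ]
}}

```text
time: 40.3
eef_pos: [0.4462, -0.4253, 0.1978]
tcp_rot: [-0.703, -0.078, 0.703, -0.078]
contact_force: [0.5, 0.0, -0.4]
opening: 0.348
```

```bash
python3 - <<'E'
from seg import *
plan([[0.46,0,0.2],[0.4876,0.2127,0.2],[0.4876,0.2127,0.05]],-77.6)
E
```

```text
t 40.3 tcp [ 0.4462 -0.4253  0.1978] yaw -77.3 x [-0.  0. -1.] open 0.348 F [ 0.5  0.  -0.4]
 shift cm [ -0.2  -41.19 -10.66] rows>= 9
 shift cm [ 1.000e-02 -2.015e+01 -7.350e+00] rows>= 5
 shift cm [ 1.5e+01  1.0e-02 -0.0e+00] rows>= 3
 turn 0.25 q6 0.42
```

Emit:
{"op": "drive_tool", "data": {
  "steps": [
    [0,-4.1,-1.07,0,0.1],
    [0,-4.1,-1.07,0,0.1],
    [0,-4.1,-1.07,0,0.1],
    [0,-4.1,-1.07,0,0.1],
    [0,-4.1,-1.07,0,0.1],
    [0,-4.1,-1.07,0,0.1],
    [0,-4.1,-1.07,0,0.1],
    [0,-4.1,-1.07,0,0.1],
    [0,-4.2,-1.07,0,0.1],
    [0,-4.2,-1.07,0,0.1]
  ]
}}

```text
time: 41.3
eef_pos: [0.4616, 0.0016, 0.1983]
tcp_rot: [0.703, 0.078, -0.703, 0.078]
contact_force: [0.5, 0.1, -0.0]
opening: 0.348
```

Emit:
{"op": "drive_tool", "data": {
  "steps": [
    [0,-4,-1.47,0.2,0.1],
    [0,-4,-1.47,0,0.1],
    [0,-4,-1.47,0,0.1],
    [0,-4,-1.47,0,0.1],
    [0,-4.1,-1.47,0,0.1],
    [0,0,0,0,0.1],
    [3,0,0,0,0.1],
    [4,0,0,0,0.1],
    [2,0,0,0,0.1],
    [0,0,0,0,0.1]
  ]
}}

```text
time: 42.3
eef_pos: [0.4877, 0.2107, 0.1042]
tcp_rot: [-0.7, -0.076, 0.706, -0.077]
contact_force: [0.0, -0.4, -0.0]
opening: 0.342
```

```bash
python3 - <<'E'
from seg import *
plan([[0.4876,0.2127,0.1],[0.4876,0.2127,0.05]],-77.6)
c=snap("wrist","w15"); np.save("c_w15.npy",c,allow_pickle=True)
E
```

```text
t 42.3 tcp [0.4877 0.2107 0.1042] yaw -77.6 x [-0.008 -0.002 -1.   ] open 0.342 F [ 0.  -0.4 -0. ]
 shift cm [ 0.42 -0.19 -0.04] rows>= 1
 shift cm [ 5.   -0.   -0.04] rows>= 1
 turn -0.04 q6 1.57
```

Emit:
{"op": "drive_tool", "data": {
  "steps": [
    [1.5,-0.15,0,0,0.1],
    [1.5,0,0,0,0.1],
    [1,0,0,0,0.1],
    [0.7,0,0,0,0.1],
    [0.3,0,0,0,0.1],
    [0,0,0,0,0.1],
    [0,0,0,0,0.1]
  ]
}}

```text
time: 43.05
eef_pos: [0.4907, 0.2135, 0.0584]
tcp_rot: [0.703, 0.076, -0.703, 0.076]
contact_force: [0.3, -0.5, -0.5]
opening: 0.345
```

Emit:
{"op": "drive_tool", "data": {
  "steps": [
    [0.2,0,0,0,0.1],
    [0,0,0,0,0.1],
    [0,0,0,0,0.1]
  ]
}}

```text
time: 43.35
eef_pos: [0.4905, 0.2135, 0.0563]
tcp_rot: [0.703, 0.076, -0.703, 0.076]
contact_force: [-0.4, 0.7, 0.2]
opening: 0.346
```

Emit:
{"op": "drive_tool", "data": {
  "steps": [
    [0.2,0,0.25,0,0.1],
    [0.2,0,0,0,0.1],
    [0.1,0,0,0,0.1],
    [0,0,0,0,0.1],
    [0,0,0,0,0.1]
  ]
}}

```text
time: 43.85
eef_pos: [0.488, 0.2129, 0.0511]
tcp_rot: [-0.703, -0.076, 0.703, -0.076]
contact_force: [0.2, 0.6, 0.0]
opening: 0.346
```

Emit:
{"op": "drive_tool", "data": {
  "steps": [
    [0.15,0,0,0,0.1],
    [0,0,0,0,0.1],
    [0,0,0,0,0.1]
  ]
}}

```text
time: 44.15
eef_pos: [0.4882, 0.213, 0.0498]
tcp_rot: [0.703, 0.076, -0.703, 0.076]
contact_force: [0.8, -0.5, 0.2]
opening: 0.341
```

Emit:
{"op": "drive_tool", "data": {
  "steps": [
    [0.1,0,0,0,0.1],
    [0,0,0,0,0.45],
    [0,0,0,0,0.5],
    [0,0,0,0,0.5],
    [-2,0,0,0,0.5],
    [-4,0,0,0,0.5],
    [-4,0,0,0,0.5],
    [-4,0,0,0,0.5],
    [-4,0,0,0,0.5],
    [-2,0,0,0,0.5]
  ]
}}

```text
time: 45.15
eef_pos: [0.4893, 0.2133, 0.253]
tcp_rot: [0.705, 0.076, -0.701, 0.075]
contact_force: [-0.2, 0.2, 1.6]
opening: 0.497
```

Emit:
{"op": "drive_tool", "data": {
  "steps": [
    [0,0,3,0,0.5],
    [0,0,0,0,0.5],
    [0,0,0,0,0.5]
  ]
}}

```text
time: 45.45
eef_pos: [0.4582, 0.2065, 0.2482]
tcp_rot: [0.703, 0.076, -0.703, 0.076]
contact_force: [0.3, 0.3, 0.3]
opening: 0.5
```

```bash
python3 - <<'E'
from h import *
plan([[0.46,0.2,0.2]])
c=read_camera("wrist"); np.save("c_f.npy",c,allow_pickle=True)
p9=np.load("c_w9.npy",allow_pickle=True).item()
a=c["frame"][0:300,120:520,::-1]; b=p9["frame"][60:340,180:480,::-1]
s=read_camera("scene")["frame"][140:260,230:330,::-1]; t=read_camera("scene")["frame"][230:330,310:500,::-1]
A=cv2.resize(a,(800,600)[::1],interpolation=cv2.INTER_CUBIC)[:420]
A=cv2.resize(a[:,:],None,fx=1.3,fy=1.3,interpolation=cv2.INTER_CUBIC)  # 520x390
out=np.zeros((600,800,3),np.uint8); out[:390,:520]=A
B=cv2.resize(b,(280,261)); out[:261,520:]=B
S=cv2.resize(s,None,fx=2.8,fy=2.8,interpolation=cv2.INTER_CUBIC); out[262:262+336,520:800]=S
T=cv2.resize(t,None,fx=2.05,fy=2.05,interpolation=cv2.INTER_CUBIC); out[392:392+T.shape[0],0:T.shape[1]]=T
cv2.imwrite("pics/final.png",out)
E
```

```text
t 45.45 tcp [0.4582 0.2065 0.2482] yaw -77.7 x [ 0.  0. -1.] open 0.5 F [0.3 0.3 0.3]
 shift cm [ 4.82  0.67 -0.03] rows>= 1
```

View pics/final.png

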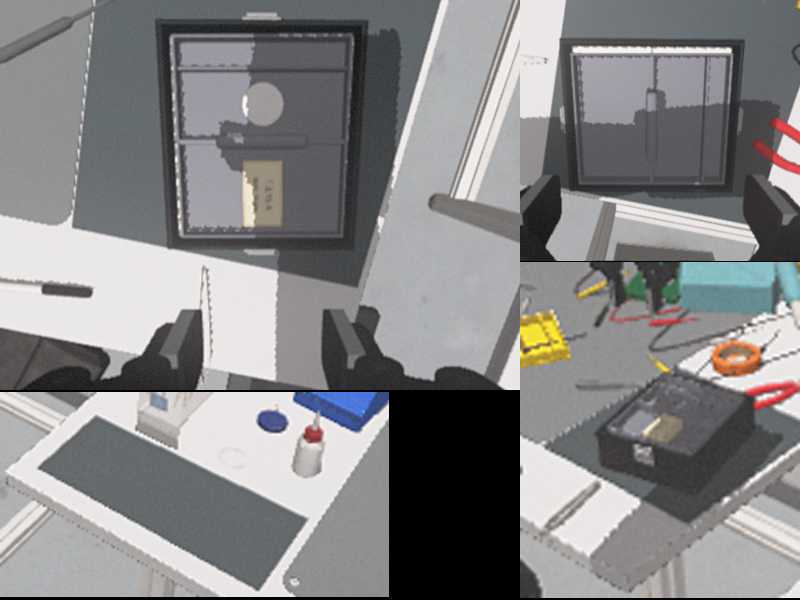

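The final montage shows the tray evenly seated in the box. The tin is flat in the larger bay at (264,104) and the carton is flat in the undivided bay at (263,193). The bottle is standing, the mat is empty and the gripper is clear.

```bash
python3 - <<'E'
from h import *
from plant import sign_off
c=np.load("c_f.npy",allow_pickle=True).item(); ex=np.array([.977,.214]); o=np.array([.5246,.221])
for n,uv,z in (("tin",(120+264/1.3,104/1.3),.064),("carton",(120+263/1.3,193/1.3),.066)):
    d=back(c,uv,z)[0,:2]-o; print(n,(d@ex).round(4),(d@[-.214,.977]).round(4))
print(sign_off())
E
```

```text
tin 0.0258 -0.0014
carton -0.0381 -0.0006
the job is handed in; nothing more can be done
None
```

The box is packed and handed in at about 45.5 s of the 147 s allowed; `sign_off` gives no verdict.

- **Cups:** The reel went flat into the wide cup and the heat sink fins up into the larger bay of the divided cup. I last saw both in place before the tray covered them.
- **Tray:** It was lowered until it touched the cup lips and then released. In the last picture the gap to the box walls looks even on all sides. I judged it level from that picture and the contact height, and did not measure its tilt.
- **Tin and carton:** Measured from the box centre, the tin is at x +26 mm, y −1 mm and the carton at x −38 mm, y −1 mm, both inside their limits.
- **Flux bottle and gripper:** The bottle is standing and looks unmoved in the last picture; I did not measure its position. The gripper was clear, with no contact force.

**Disagreements along the way:**
- The rims of the tray and box measured 1–4% smaller than their stated sizes in several pictures. That stayed within the fit clearance.
- A loose tool had its handle over the tray's far wall at the start. I lifted the tray slightly and drew it back; the tool was no longer on the tray afterwards.
- The first tin grip looked too high, so I opened, lowered and gripped again.

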